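# Put the empty die tray back on its runners

## Task

Put the empty die tray lying on the bench back into the rack: it belongs on the lowest free pair of runners that clears the tops of the dies standing in the rack. Slide it in level, rear edge first, and push it home gently until it meets its end stop and the sprung roller has dropped into the slot in the tray; do not force it and do not disturb the dies, then let go.

Things in the scene. Friction and masses are not known exactly. Their poses are not given: they have to be found in the camera images.
- tray_grip (a point): Centre of the upright black grip across the front end of the empty aluminium die tray: a bar 12 mm thick along x, 62 mm wide along y, 42 mm high, standing on the sheet. The point is 25 mm above the sheet's underside and 144 mm from its rear edge. x points from the grip to the rear edge, which enters the rack first; z up.
- tray_rear (a point): Middle of the tray's rear edge, on its underside; axes as tray_grip. The tray is a flat sheet 150 mm long (x), 100 mm wide (y), 4 mm thick, about 0.24 kg, with two low die fences (6 mm high). An open slot for the roller, 11 mm (x) by 40 mm (y), is centred 12 mm from this edge. Tray and runners are light work: a push of more than about 15 N is forcing them.
- rack: Fixed steel bench rack, 146 mm wide (y), 160 mm deep (x), 162 mm high: four slotted uprights, four pairs of angle runners one above another, open at the front and top. Origin mid-footprint on the bench; x points into the rack, the way trays slide in; z up. Ledges lie 38 to 55 mm either side of the middle, webs' inner faces at 52.5 mm: 2.5 mm play either side of a tray.
- runners_1 (a point): Front end of the lowest pair of runners: point midway between the two, level with the top of the ledges, 76 mm in front of the rack's origin; axes as the rack. This pair is taken: it holds a fixed steel tray of the same shape, on which two dies stand. In front of this point each runner has a lead-in 15 mm long, turned down and out.
- runners_2 (a point): The same point of the second pair of runners from below, 34 mm above the first; free.
- runners_3 (a point): The same point of the third pair from below, free, clipped in at a height that differs from case to case, 95 to 111 mm above the bench. Across its rear sits a rigid dark steel end stop with a sprung steel roller (axis along y) just in front. The stop is clamped by hand at a depth that is not reported and must be felt: it meets the tray's rear edge 98 to 132 mm behind this point.
- runners_4 (a point): The same point of the top pair of runners, free, 140 mm above the bench (ledges 3 mm thick).
- catch (a joint): Lift of the sprung roller (16 mm across, 30 mm long) in m: 0 free, 0.0035 on top of the sheet, about 0.0013 sitting in the tray's slot. The tray's rear edge meets it some 17 mm before the end stop and must push it up (3 to 9 N of push with the sliding friction); it rolls over the sheet and drops into the slot as the edge meets the stop. Reading noisy.
- die_0_top (a point): Top centre of one crimp die standing loose on the lower tray in the rack (steel segment 37 x 36 mm, 56 mm tall).
- die_1_top (a point): Top centre of the other die standing loose on the lower tray in the rack, same size.

How it is judged:
By the outcome, as a careful person would: the job done as asked, in the order asked, and still so for the second after the job is handed in, with the robot touching nothing.
It also fails if it takes over 72 s, if anything falls off the work surface, if the arm or the gripper's body presses on something with over 40 N, if the wrist force passes 120 N, or if a joint passes its speed limit or range.

## Robot

A 7-joint arm with a two-finger parallel gripper is mounted at the origin on a cart in front of the work surface, level with it; the furniture and walls round the work are solid. World frame = base frame: x ahead of the robot, y to its left, z up, the work surface at z = 0. Lengths are in m, angles in rad, forces in N, time in s.
With the tool pointing down it reaches from about 0.425 to 0.925 m from the base axis. Payload 6.8 kg.
Tool frame: the origin (TCP) lies midway between the tips of the shut fingers; the grasp point (between the pads) lies 19 mm behind it; z points along the fingers, y is the direction in which the jaws open and shut (so a half turn about z gives the same grasp; the last joint's range is limited). The gripper opens to 85 mm and grips with 20 to 120 N. Pads are 22 mm wide; open, the fingers measure 114 mm over their backs; the gripper's body (76 mm by 85 mm) begins 54 mm behind the grasp point. The pads swing forward as they close: fully open they stand 13 mm farther back than shut.
Start: joints at [-1.238, 0.477, 0.022, 1.555, -0.011, 1.109, -0.083], TCP at [0.288, 0.61, 0.231] pointing down, gripper open.
Joint ranges: [-2.96, 2.96], [-0.34, 2.1], [-1.41, 1.46], [0.24, 2.44], [-1.37, 4.51], [0.17, 1.92], [-2.96, 2.96]. Speed limits (rad/s): [2.39, 2.39, 3.14, 3.14, 3.14, 3.14, 3.14].

## Interface

Orientations are given as a rotation vector (axis times angle).
In Python, from bench import r, imaging gives the robot as it stands.
- The arm moves only by the tool jog_arm, never from a script. Its argument "rows" is a list of rows, each an object with "delta_rot": the turn, a rotation vector about the tool's x, y, z in degrees, a list of three; "xyz": the shift along the tool's x, y, z in cm, a list of three; "fingers": the closure, from 0 (fully open) to 1 (shut). A call has exactly 5 rows; each row is the pose to reach, as a shift and turn from the pose measured when the call began, along the tool's axes at that moment; what a row does not reach only later rows make up. A row lasts 1/12 s, in which the tool goes at most 41.7 mm and 7.16 degrees, less where a joint would pass 70% of its speed; a pose out of reach is approached as far as the arm can. A call with a gripper value outside its range is refused whole. The fingers move at their own pace and stop on an object; "grip_force" is the grip in N (left out, the last holds). Time passes only in rows, so rows that repeat a pose let the fingers close, or fill a call up. It gives the time, the measured TCP pose, the force and the opening at its end, in the units of the state.
- r.get_obs(): the state, without advancing time (a new reading comes with each control period).
- imaging.grab_frame(name): name is "side" or "top" or "wrist"; returns the picture (420x560x3 uint8, blue, green, red); there is no depth.
- imaging.camera_info(name): a dict with "camera_matrix" (3x3 intrinsics, pixels), "k1" (the pictures are not rectified: a ray, as slopes to the right and down, at radius r is drawn at 1 + k1 r^2 times it, then the intrinsics apply), "xyz" and "attitude" of the camera in the world. Camera axes: x right, y down, z forward; pixel columns grow to the right and rows downward; lengths in m; the calibration is good to about 2 mm. A picture is of the moment at which its call begins: read the wrist's pose just before it. camera_info takes no time and is no camera call; for the wrist camera it gives the pose at the moment of the call.
- r.hand_in(): hands the job in, once; it reports no verdict.
Trained networks look in the newest picture that a camera, given by its name, has taken for a name from the list of things; names that differ only in an ending like _2 or _b are one class to them, and where a whole thing is asked for, a point or a joint stands for the part that bears it (a point fixed in the world has none). Each returns a list of dicts, best first, with "conf" (0 to 1); they miss things now and then, are a little off and sometimes report something else, mostly with a low value. They report only what shows in the picture. A call takes as long as a camera call.
- imaging.find_in(camera, query): "position" ([column, row] in pixels, amid what is visible of it).
- imaging.cut_out(camera, query): "region" (420x560 bool, what is visible of it) and "position" ([column, row] in pixels, amid what is visible of it).
- imaging.tip_of(camera, query): "position" ([column, row] in pixels: a listed point, or the origin of a listed thing).
The state is a dict: "clock": time; "joints": joint angles; "qvel": joint speeds; "tau": joint torques, N m; "tcp_pos": TCP position; "orientation": TCP orientation; "contact_force": force on the tool from outside, world axes, zero at the start; "moment": the same for the moment, N m; "grip_width": finger opening in m.
Only numpy, scipy, OpenCV 4.12 (cv2) and the standard library are available. Lean on these libraries where they do the work, as an engineer would, in place of code of your own. Each camera call takes 0.05 s, during which the arm holds its last target.

## Working session

There is one attempt and no reset: what is moved stays moved. The work goes in short steps, Python scripts to look and compute and a tool call to move; the robot and the scene stay as the last step left them, time stands still between calls to the robot, and variables do not carry over. Pictures are saved under pics/ and viewed, and the job is handed in when it is done.

Besides the shell and the picture viewer there is one more tool, called as name([rows], argument=value, ...), one row to a line, values as JSON. jog_arm: Moves the arm, as the interface text tells. Its arguments: {"type":"object","properties":{"rows":{"type":"array","items":{"type":"object","properties":{"delta_rot":{"type":"array","items":{"type":"number"}},"xyz":{"type":"array","items":{"type":"number"}},"fingers":{"type":"number"}}}},"grip_force":{"type":"number"}},"required":["rows"]}

```bash
mkdir -p pics; ls; cat > h.py <<'E'
from bench import r, imaging
import numpy as np, cv2
from scipy.spatial.transform import Rotation as R
def cam(n):
    c=imaging.camera_info(n); K=np.array(c["camera_matrix"]); 
    return c,K
E
python3 - <<'E'
from h import *
print(r.get_obs())
for n in ["side","top","wrist"]:
    im=imaging.grab_frame(n); cv2.imwrite(f"pics/{n}0.png",im)
    print(n,imaging.camera_info(n))
E
```

```text
pics
{'clock': 0.0, 'joints': array([-1.23808381,  0.47780399,  0.0223528 ,  1.55645763, -0.01149495,
        1.10930154, -0.08308141]), 'qvel': array([ 0.00023371, -0.00124379,  0.00050739,  0.00121167,  0.00252572,
        0.00014337,  0.00101666]), 'tau': array([ 1.68119466e-03, -5.96469212e+01,  1.60849784e+00, -2.81171858e+01,
        1.25407198e-02,  9.78663156e-03,  2.36207529e-05]), 'tcp_pos': array([0.28777337, 0.60992345, 0.23032076]), 'orientation': array([-6.86730366e-01, -3.06535176e+00,  2.86500977e-03]), 'contact_force': array([ 0.26446364,  0.68547104, -0.49990964]), 'moment': array([ 0.00738416, -0.05328009, -0.02090125]), 'grip_width': 0.0852067818601515}
side {'camera_matrix': array([[428.13304582,   0.        , 286.44677417],
       [  0.        , 428.13304582, 211.91546593],
       [  0.        ,   0.        ,   1.        ]]), 'k1': -0.049214580469029406, 'xyz': array([ 0.26002892, -0.92599888,  0.62062081]), 'attitude': array([-2.1309324 ,  0.3965465 , -0.22451776])}
top {'camera_matrix': array([[461.8661101 ,   0.        , 282.49791214],
       [  0.        , 461.8661101 , 215.77307485],
       [  0.        ,   0.        ,   1.        ]]), 'k1': -0.10188125249750074, 'xyz': array([ 0.34494201, -0.21358687,  1.16727478]), 'attitude': array([-2.12916586,  2.11141215, -0.21405986])}
wrist {'camera_matrix': array([[293.17073473,   0.        , 278.03862718],
       [  0.        , 293.17073473, 210.43684672],
       [  0.        ,   0.        ,   1.        ]]), 'k1': 0.013156965538640819, 'xyz': array([0.21600859, 0.64294197, 0.3732257 ]), 'attitude': array([2.42142811, 1.53488458, 0.24043505])}
```

View pics/side0.png

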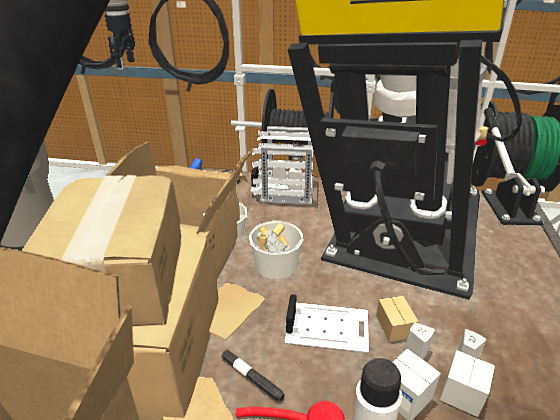

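View pics/top0.png

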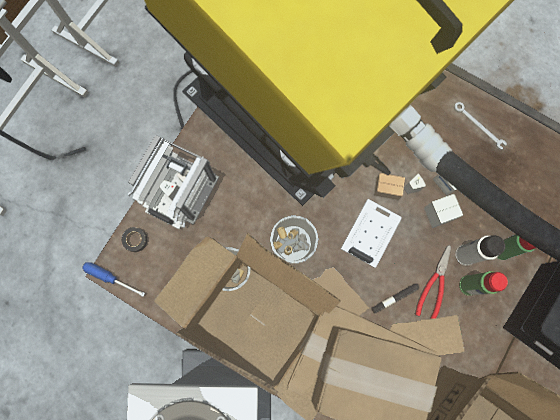

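View pics/wrist0.png

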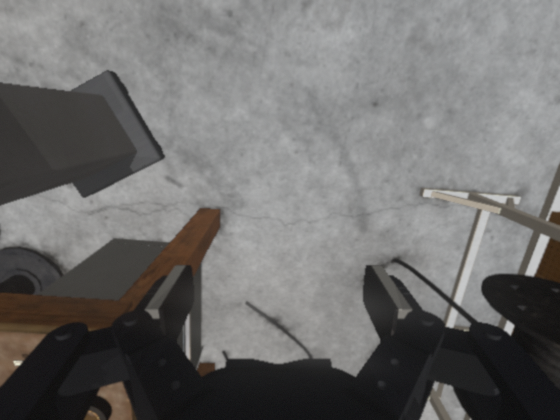

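```bash
python3 - <<'E'
from h import *
for n in ["side","top"]:
    for q in ["tray_grip","tray_rear","rack","runners_1","runners_3","runners_4","die_0_top","catch"]:
        try: print(n,q,[(d["conf"],np.round(d["position"],1)) for d in imaging.tip_of(n,q)])
        except Exception as e: print(n,q,e)
print(r.get_obs()["clock"])
E
```

```text
side tray_grip [(0.74, array([288.3, 313.3]))]
side tray_rear [(0.59, array([365.2, 327.5]))]
side rack [(0.91, array([288. , 191.4])), (0.66, array([260.6, 183.7]))]
side runners_1 [(0.89, array([260.4, 173.8])), (0.68, array([263.2, 181.1])), (0.61, array([260.5, 140.3])), (0.56, array([259.6, 154.6]))]
side runners_3 [(0.89, array([260.4, 173.8])), (0.68, array([263.2, 181.1])), (0.61, array([260.5, 140.3])), (0.56, array([259.6, 154.6]))]
side runners_4 [(0.89, array([260.4, 173.8])), (0.68, array([263.2, 181.1])), (0.61, array([260.5, 140.3])), (0.56, array([259.6, 154.6]))]
side die_0_top [(0.47, array([274.1, 159.8]))]
side catch it knows: die_0_top, die_1_top, rack, runners, tray_grip, tray_rear
top tray_grip [(0.73, array([360.6, 255.5])), (0.41, array([157.2, 208.2]))]
top tray_rear [(0.91, array([383.5, 207.1]))]
top rack [(0.61, array([182.4, 188.5]))]
top runners_1 [(0.8, array([155.2, 203.8])), (0.68, array([162.9, 207.3])), (0.66, array([154.3, 202.1])), (0.57, array([166. , 212.4]))]
top runners_3 [(0.8, array([155.2, 203.8])), (0.68, array([162.9, 207.3])), (0.66, array([154.3, 202.1])), (0.57, array([166. , 212.4]))]
top runners_4 [(0.8, array([155.2, 203.8])), (0.68, array([162.9, 207.3])), (0.66, array([154.3, 202.1])), (0.57, array([166. , 212.4]))]
top die_0_top [(0.66, array([164.5, 186. ]))]
top catch it knows: die_0_top, die_1_top, rack, runners, tray_grip, tray_rear
0.85
```

```bash
cat >> h.py <<'E'
def ray(n,px,c=None):
    c=c or imaging.camera_info(n); K=np.array(c["camera_matrix"])
    # invert radial: drawn = s*(1+k1 r^2)
    u=(px[0]-K[0,2])/K[0,0]; v=(px[1]-K[1,2])/K[1,1]
    p=np.array([u,v]); s=p.copy()
    for _ in range(30): s=p/(1+c["k1"]*(s@s))
    d=R.from_rotvec(c["attitude"]).apply([s[0],s[1],1.])
    return np.array(c["xyz"]),d
def onz(n,px,z,c=None):
    o,d=ray(n,px,c); return o+d*(z-o[2])/d[2]
def tri(obs):
    A=np.zeros((3,3));b=np.zeros(3)
    rs=[ray(*o) for o in obs]
    for o,d in rs:
        d=d/np.linalg.norm(d);P=np.eye(3)-np.outer(d,d);A+=P;b+=P@o
    x=np.linalg.solve(A,b)
    res=[np.linalg.norm(np.cross(x-o,d/np.linalg.norm(d))) for o,d in rs]
    return x,res
def proj(n,X,c=None):
    c=c or imaging.camera_info(n); K=np.array(c["camera_matrix"])
    p=R.from_rotvec(c["attitude"]).inv().apply(np.atleast_2d(X)-c["xyz"])
    s=p[:,:2]/p[:,2:]; s=s*(1+c["k1"]*(s**2).sum(1))[:,None]
    return s*[K[0,0],K[1,1]]+[K[0,2],K[1,2]]
E
python3 - <<'E'
from h import *
g=onz("side",(288.3,313.3),.025);g2=onz("top",(360.6,255.5),.025)
a=onz("side",(365.2,327.5),0);a2=onz("top",(383.5,207.1),0)
print(g,g2,a,a2, np.linalg.norm((g2-a2)[:2]),np.linalg.norm((g-a)[:2]))
print("tri",tri([("side",(288.3,313.3)),("top",(360.6,255.5))]),tri([("side",(365.2,327.5)),("top",(383.5,207.1))]))
print("rack",onz("side",(288,191.4),0),onz("top",(182.4,188.5),0))
for s in [(260.4,173.8),(263.2,181.1),(260.5,140.3),(259.6,154.6)]:
  for t in [(155.2,203.8),(162.9,207.3),(154.3,202.1),(166,212.4)]:
    print(s,t,*tri([("side",s),("top",t)]))
print("die",tri([("side",(274.1,159.8)),("top",(164.5,186))]))
for n,w in [("side",(235,90,330,215)),("top",(115,125,235,240)),("side",(270,285,390,365)),("top",(325,185,415,280))]:
    im=imaging.grab_frame(n); x0,y0,x1,y1=w
    s=min(780/(x1-x0),590/(y1-y0))
    cv2.imwrite(f"pics/{n}_crop{x0}.png",cv2.resize(im[y0:y1,x0:x1],None,fx=s,fy=s,interpolation=cv2.INTER_CUBIC))
E
```

```text
[ 0.47013141 -0.41291229  0.025     ] [ 0.47315226 -0.41351633  0.025     ] [ 0.60018685 -0.4760979   0.        ] [ 0.6026391  -0.48100499  0.        ] 0.146019049640416 0.14459196929012139
tri (array([ 0.47165152, -0.4131236 ,  0.02507435]), [np.float64(0.0015228094785077848), np.float64(0.0015228094785077067)]) (array([ 0.5998907 , -0.47934266,  0.00417812]), [np.float64(0.001882016441731424), np.float64(0.001882016441731436)])
rack [0.64620546 0.03412884 0.        ] [0.64773161 0.04431591 0.        ]
(260.4, 173.8) (155.2, 203.8) [0.59434318 0.10612321 0.03046586] [np.float64(0.004982635905111288), np.float64(0.004982635905111201)]
(260.4, 173.8) (162.9, 207.3) [0.58447291 0.08179827 0.04430227] [np.float64(0.0029356927360704977), np.float64(0.002935692736070566)]
(260.4, 173.8) (154.3, 202.1) [0.59733273 0.10955341 0.02859196] [np.float64(0.00682255345100248), np.float64(0.006822553451002385)]
(260.4, 173.8) (166, 212.4) [0.5754561  0.07060013 0.05061919] [np.float64(0.002324652436058187), np.float64(0.0023246524360582455)]
(263.2, 181.1) (155.2, 203.8) [ 6.03044830e-01  1.143950
[... 994 characters left out ...]
02578), np.float64(0.010349162110602694)]
(259.6, 154.6) (155.2, 203.8) [0.58256417 0.08533348 0.10196847] [np.float64(0.0007552205583101899), np.float64(0.0007552205583104092)]
(259.6, 154.6) (162.9, 207.3) [0.57354042 0.06291227 0.11341095] [np.float64(0.0010715011025283633), np.float64(0.001071501102528293)]
(259.6, 154.6) (154.3, 202.1) [0.58534637 0.08852459 0.10040157] [np.float64(0.002465143979949675), np.float64(0.0024651439799499315)]
(259.6, 154.6) (166, 212.4) [0.56514545 0.05249413 0.11869348] [np.float64(0.005967581526578189), np.float64(0.005967581526578335)]
die (array([0.62490148, 0.0705175 , 0.08705527]), [np.float64(0.0062287739064498205), np.float64(0.006228773906449856)])
```

View pics/side_crop235.png

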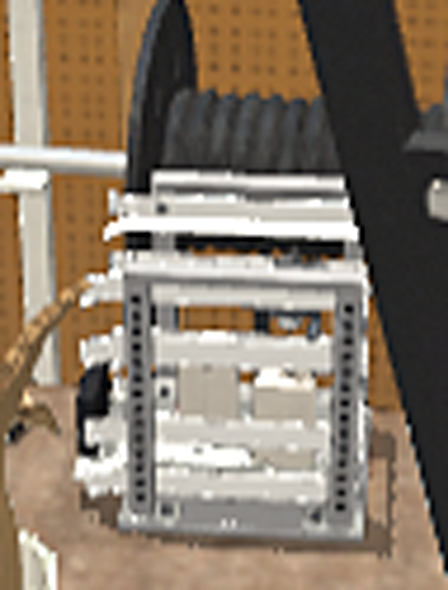

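View pics/top_crop115.png

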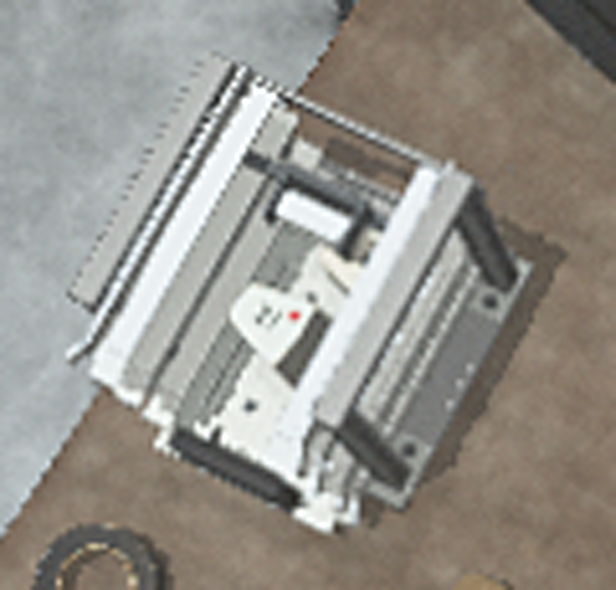

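View pics/top_crop325.png

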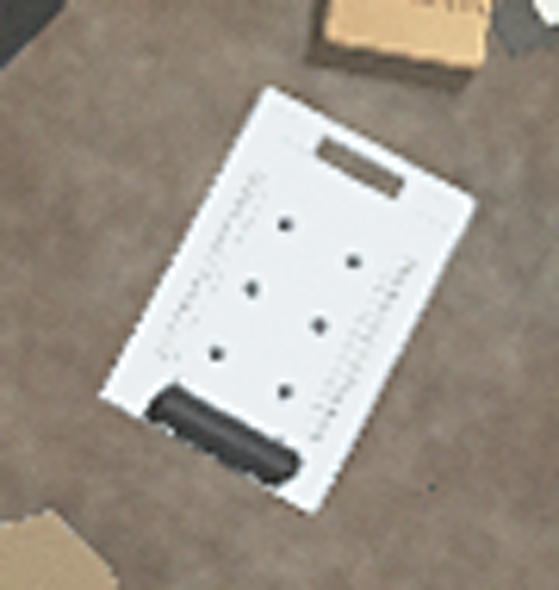

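View pics/side_crop270.png

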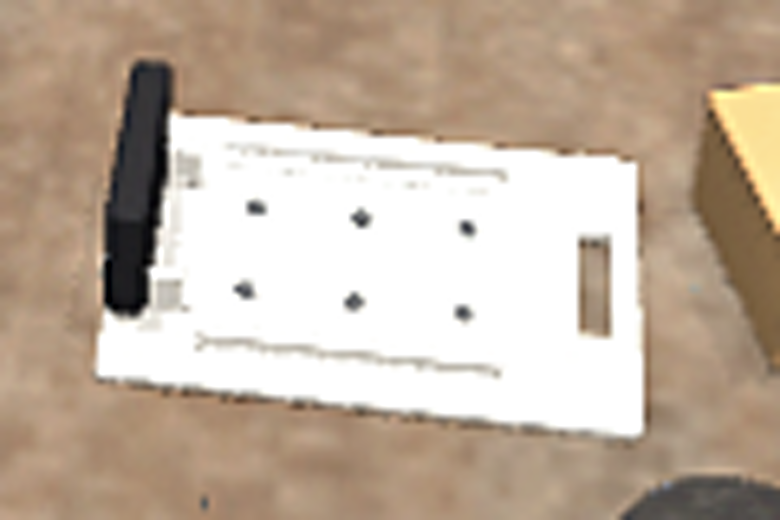

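```bash
python3 - <<'E'
from h import *
# yellow corner
print("yel",tri([("side",(300,36)),("top",(347,173))]))
print("frame foot",onz("side",(325,252),0),onz("top",(303,203),0),onz("side",(468,290),0))
# box flaps: guess
for nm,s,t in [("flap R tip",(250,155),(228,240)),("flap up",(150,145),(160,300)),("box top left tape",(117,178),(330,340)),("boxtopcorner",(172,182),(333,322)),("mug",(250,230),(293,218))]:
    print(nm,tri([("side",s),("top",t)]))
# frame of top view: corner extents at z=0 / z=.25
for p in [(230,238),(188,247),(155,300),(240,240),(320,310),(340,265),(180,345),(325,325),(445,355),(250,380)]:
    print(p,onz("top",p,0).round(3),onz("top",p,.2).round(3))
im=imaging.grab_frame("side");cv2.imwrite("pics/sideL.png",cv2.resize(im[120:420,0:400],None,fx=2,fy=2)[:600,:800])
im=imaging.grab_frame("top");cv2.imwrite("pics/topL.png",cv2.resize(im[130:420,60:460],None,fx=2,fy=2)[:600,:800])
for n in ["side","top"]:
  for q in ["rack","die_0_top","tray_grip","runners_3"]:
    print(n,q,[(d["conf"],np.round(d["position"],1),d["region"].sum()) for d in imaging.cut_out(n,q)])
E
```

```text
yel (array([ 0.53561216, -0.31008896,  0.49117056]), [np.float64(0.011467762956465536), np.float64(0.011467762956465396)])
frame foot [ 0.62665133 -0.24688811  0.        ] [ 0.61151203 -0.27119283  0.        ] [ 0.85119176 -0.46680326  0.        ]
flap R tip (array([ 0.491376  , -0.10446702,  0.20209966]), [np.float64(0.007616185197834574), np.float64(0.0076161851978344885)])
flap up (array([0.32805619, 0.03777616, 0.19672353]), [np.float64(0.028643574914071393), np.float64(0.028643574914071497)])
box top left tape (array([ 0.25746219, -0.30648844,  0.30132428]), [np.float64(0.028699613729226234), np.float64(0.028699613729226355)])
boxtopcorner (array([ 0.31326589, -0.31322309,  0.28330009]), [np.float64(0.004954145791474782), np.float64(0.004954145791474866)])
mug (array([ 0.50278688, -0.23611726,  0.10412452]), [np.float64(0.04816409965912629), np.float64(0.0481640996591264)])
(230, 238) [ 0.518 -0.085  0.   ] [ 0.488 -0.107  0.2  ]
(188, 247) [0.494 0.022 0.   ] [ 0.468 -0.018  0.2  ]
(155, 300) [0.359 0.1   0.   ] [0.356 0.046 0.2  ]
(240, 240) [ 0.513 -0.11   0.   ] [ 0.484 -0.1
[... 367 characters left out ...]
 array([282.7, 165. ]), np.int64(3712))]
side die_0_top [(0.61, array([277.3, 172.4]), np.int64(142)), (0.31, array([282.6, 167. ]), np.int64(3629))]
side tray_grip [(0.92, array([325.2, 325.1]), np.int64(3272))]
side runners_3 [(0.69, array([286.3, 163.9]), np.int64(260)), (0.64, array([283.9, 166.6]), np.int64(3654))]
top rack [(0.86, array([168.9, 180. ]), np.int64(4649)), (0.16, array([169.4, 188.5]), np.int64(237))]
top die_0_top [(0.62, array([168., 190.]), np.int64(246)), (0.48, array([169.8, 182.7]), np.int64(4580))]
top tray_grip [(0.55, array([369.1, 235.2]), np.int64(2086))]
top runners_3 [(0.86, array([166.1, 167.2]), np.int64(633)), (0.82, array([168.8, 181.8]), np.int64(4650))]
```

View pics/sideL.png

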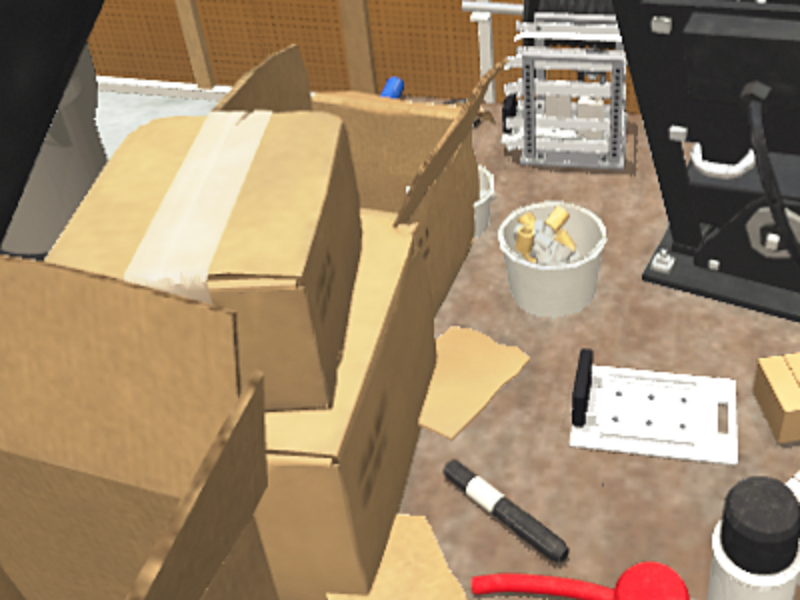

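View pics/topL.png

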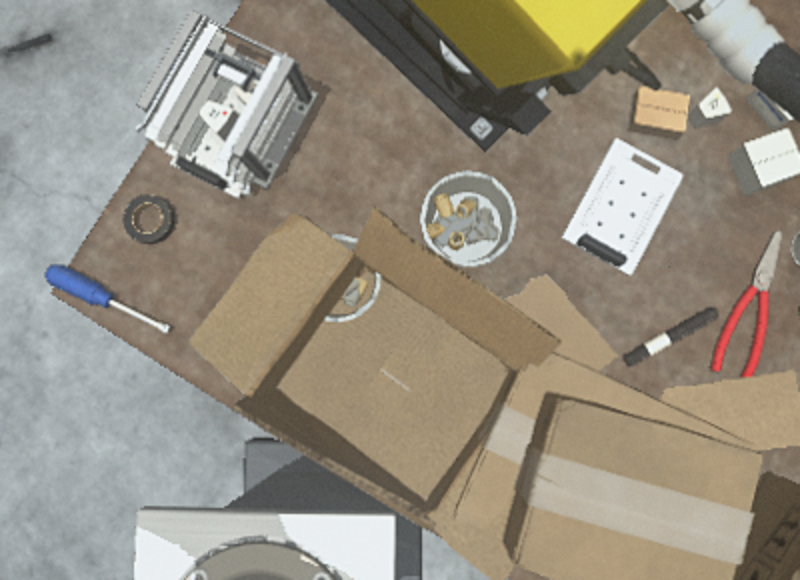

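```bash
cat >> h.py <<'E'
def plan(p,yaw):
    """tool down, tool y at world angle yaw(deg). prints shift cm, turn deg from the current pose"""
    o=r.get_obs(); Rc=R.from_rotvec(o["orientation"])
    a=np.radians(yaw); y=np.array([np.cos(a),np.sin(a),0]);z=np.array([0,0,-1.]);x=np.cross(y,z)
    Rt=R.from_matrix(np.c_[x,y,z])
    d=Rc.inv().apply(np.array(p)-o["tcp_pos"])*100
    t=(Rc.inv()*Rt).as_rotvec(degrees=True)
    yc=Rc.apply([0,1,0])
    print("shift",d.round(2),"turn",t.round(2),"| t",round(o["clock"],2),"pos",o["tcp_pos"].round(4),"yaw",np.degrees(np.arctan2(yc[1],yc[0])).round(2),"F",o["contact_force"].round(1),"M",o["moment"].round(2),"q",o["joints"].round(2),"w",round(o["grip_width"],4))
E
python3 - <<'E'
from h import *
c=imaging.camera_info("wrist");o=r.get_obs()
Rc=R.from_rotvec(o["orientation"]);Rk=R.from_rotvec(c["attitude"])
print("cam in tool pos",Rc.inv().apply(c["xyz"]-o["tcp_pos"]),"\n",(Rc.inv()*Rk).as_matrix().round(3))
plan([0.45,0.15,0.32],-27)
plan([0.45,0.15,0.32],153)
E
```

```text
cam in tool pos [ 0.07893118 -0.00111677 -0.14267211] 
 [[-0.    -0.952 -0.308]
 [ 1.    -0.    -0.   ]
 [-0.    -0.308  0.952]]
shift [-34.3  -34.74  -8.87] turn [ 0.   -0.   91.75] | t 1.55 pos [0.288  0.6105 0.2313] yaw 64.75 F [ 0.9 -0.1 -0. ] M [ 0.    0.01 -0.01] q [-1.24  0.48  0.02  1.56 -0.01  1.11 -0.08] w 0.0852
shift [-34.3  -34.74  -8.87] turn [  0.     0.   -88.25] | t 1.55 pos [0.288  0.6105 0.2313] yaw 64.75 F [ 0.9 -0.1 -0. ] M [ 0.    0.01 -0.01] q [-1.24  0.48  0.02  1.56 -0.01  1.11 -0.08] w 0.0852
```

jog_arm([
  {"xyz": [-2.3,-2.3,-1.5],"delta_rot": [0,0,6]},
  {"xyz": [-4.6,-4.6,-3],"delta_rot": [0,0,12]},
  {"xyz": [-6.9,-6.9,-4.5],"delta_rot": [0,0,18]},
  {"xyz": [-9.2,-9.2,-6],"delta_rot": [0,0,24]},
  {"xyz": [-11.5,-11.5,-7.5],"delta_rot": [0,0,30]},
])

```text
$.rows[0]: bad value
```

```bash
python3 - <<'E'
from h import *
plan([0.45,0.15,0.32],-27)
E
```

```text
shift [-34.3  -34.74  -8.87] turn [ 0.   -0.   91.75] | t 1.55 pos [0.288  0.6105 0.2313] yaw 64.75 F [ 0.9 -0.1 -0. ] M [ 0.    0.01 -0.01] q [-1.24  0.48  0.02  1.56 -0.01  1.11 -0.08] w 0.0852
```

jog_arm([
  {"xyz": [-2.3,-2.3,-1.5],"delta_rot": [0,0,6],"fingers": 0},
  {"xyz": [-4.6,-4.6,-3],"delta_rot": [0,0,12],"fingers": 0},
  {"xyz": [-6.9,-6.9,-4.5],"delta_rot": [0,0,18],"fingers": 0},
  {"xyz": [-9.2,-9.2,-6],"delta_rot": [0,0,24],"fingers": 0},
  {"xyz": [-11.5,-11.5,-7.5],"delta_rot": [0,0,30],"fingers": 0},
], grip_force=40)

```text
clock: 1.97
tcp_pos: [0.3433, 0.4559, 0.307]
orientation: [-1.464, -2.779, -0.0]
contact_force: [2.0, 0.4, 0.3]
grip_width: 0.0851
```

```bash
python3 - <<'E'
from h import *
plan([0.45,0.15,0.32],-27)
E
```

```text
shift [-31.26  -8.5   -1.31] turn [-0.000e+00 -2.000e-02  6.145e+01] | t 1.97 pos [0.3433 0.4559 0.307 ] yaw 34.45 F [2.  0.4 0.3] M [0.05 0.04 0.03] q [-1.17  0.24  0.16  1.73 -0.04  1.18 -0.39] w 0.0851
```

jog_arm([
  {"xyz": [-3.5,-1,0],"delta_rot": [0,0,7],"fingers": 0},
  {"xyz": [-7,-2,0],"delta_rot": [0,0,14],"fingers": 0},
  {"xyz": [-10.5,-3,0],"delta_rot": [0,0,21],"fingers": 0},
  {"xyz": [-14,-4,0],"delta_rot": [0,0,28],"fingers": 0},
  {"xyz": [-17,-4.5,0],"delta_rot": [0,0,34],"fingers": 0},
])

```text
clock: 2.38
tcp_pos: [0.4027, 0.2874, 0.3073]
orientation: [-2.221, -2.222, -0.001]
contact_force: [0.4, -0.9, 0.3]
grip_width: 0.0855
```

```bash
python3 - <<'E'
from h import *
plan([0.47,0.14,0.30],-27)
E
```

```text
shift [-14.74   6.73   0.72] turn [-1.000e-02 -3.000e-02  2.702e+01] | t 2.38 pos [0.4027 0.2874 0.3073] yaw 0.02 F [ 0.4 -0.9  0.3] M [-0.01  0.01 -0.03] q [-1.04  0.1   0.33  1.9  -0.04  1.15 -0.71] w 0.0855
```

jog_arm([
  {"xyz": [-3,1.3,0],"delta_rot": [0,0,6],"fingers": 0},
  {"xyz": [-6,2.7,0],"delta_rot": [0,0,12],"fingers": 0},
  {"xyz": [-9,4,0.3],"delta_rot": [0,0,18],"fingers": 0},
  {"xyz": [-12,5.4,0.5],"delta_rot": [0,0,24],"fingers": 0},
  {"xyz": [-14.7,6.7,0.7],"delta_rot": [0,0,27],"fingers": 0},
])

```text
clock: 2.8
tcp_pos: [0.4702, 0.1383, 0.3004]
orientation: [-2.683, -1.633, -0.002]
contact_force: [-0.2, 1.3, -1.1]
grip_width: 0.0855
```

```bash
python3 - <<'E'
from h import *
plan([0.47,0.14,0.30],-27)
im=imaging.grab_frame("wrist");cv2.imwrite("pics/w1.png",im)
c=imaging.camera_info("wrist");import pickle;pickle.dump(c,open("c_w1.pkl","wb"))
for q in ["rack","runners_3","die_0_top","tray_grip","tray_rear"]:
    print(q,[(d["conf"],np.round(d["position"],1)) for d in imaging.tip_of("wrist",q)])
E
```

```text
shift [ 0.14 -0.1   0.04] turn [-0.   -0.07 -0.33] | t 2.8 pos [0.4702 0.1383 0.3004] yaw -27.33 F [-0.2  1.3 -1.1] M [-0.01 -0.01 -0.01] q [-0.87  0.1   0.5   1.92 -0.05  1.13 -0.83] w 0.0855
rack [(0.77, array([410.6, 166.8]))]
runners_3 [(0.96, array([366.1, 178.7])), (0.68, array([394.5, 194.9]))]
die_0_top [(0.9, array([416.9, 171. ]))]
tray_grip []
tray_rear [(0.57, array([476.7, 412.3]))]
```

View pics/w1.png

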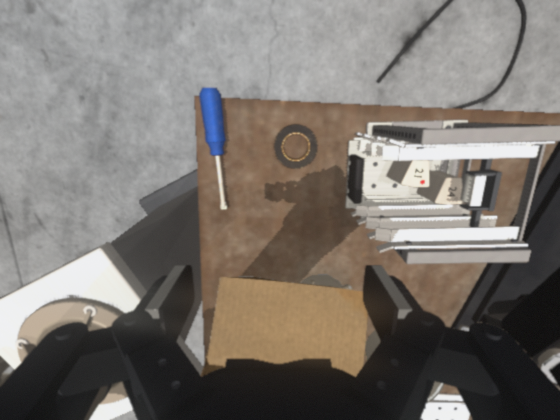

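```bash
python3 - <<'E'
from h import *
print(onz("top",(145,0),.49),onz("top",(347,173),.49))
plan([0.55,0.05,0.29],-28)
E
```

```text
[0.85345493 0.02148879 0.49      ] [ 0.54730524 -0.31442196  0.49      ]
shift [-4.53 11.33  1.01] turn [-0.03 -0.05  1.14] | t 3.1 pos [0.4694 0.1416 0.3002] yaw -26.86 F [0.1 0.1 0.9] M [0.06 0.02 0.01] q [-0.87  0.1   0.49  1.92 -0.05  1.13 -0.83] w 0.0854
```

jog_arm([
  {"xyz": [-0.8,2.2,0],"delta_rot": [0,0,0],"fingers": 0},
  {"xyz": [-1.6,4.4,0.3],"delta_rot": [0,0,0],"fingers": 0},
  {"xyz": [-2.4,6.6,0.6],"delta_rot": [0,0,0],"fingers": 0},
  {"xyz": [-3.2,8.8,0.8],"delta_rot": [0,0,0],"fingers": 0},
  {"xyz": [-4,11,1],"delta_rot": [0,0,0],"fingers": 0},
])

```text
clock: 3.52
tcp_pos: [0.5499, 0.0573, 0.2899]
orientation: [-2.672, -1.649, -0.001]
contact_force: [-0.4, 0.7, -0.3]
grip_width: 0.0858
```

```bash
python3 - <<'E'
from h import *
plan([0.55,0.05,0.29],-28)
c=imaging.camera_info("wrist");import pickle;pickle.dump(c,open("c_w2.pkl","wb"))
im=imaging.grab_frame("wrist");cv2.imwrite("pics/w2.png",im)
for q in ["rack","runners_3","die_0_top"]:
    print(q,[(d["conf"],np.round(d["position"],1)) for d in imaging.tip_of("wrist",q)])
E
```

```text
shift [-0.65  0.34 -0.01] turn [-0.06 -0.07  1.36] | t 3.52 pos [0.5499 0.0573 0.2899] yaw -26.64 F [-0.4  0.7 -0.3] M [-0.03 -0.01 -0.03] q [-0.69  0.24  0.57  1.81 -0.15  1.13 -0.53] w 0.0858
rack [(0.56, array([344.2, 149.6]))]
runners_3 [(0.89, array([290.2, 155.1])), (0.75, array([297.2, 163.5])), (0.55, array([291.7, 148.8]))]
die_0_top [(0.66, array([332.4, 146.3]))]
```

View pics/w2.png

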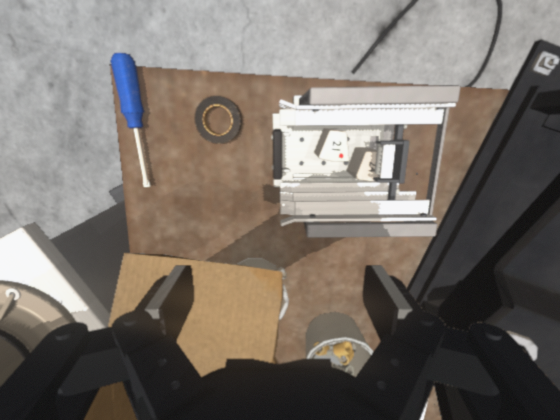

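```bash
python3 - <<'E'
from h import *
im=cv2.imread("pics/w2.png");cv2.imwrite("pics/w2c.png",cv2.resize(im[75:250,260:470],None,fx=3.7,fy=3.4,interpolation=cv2.INTER_CUBIC)[:600])
im=cv2.imread("pics/w1.png");cv2.imwrite("pics/w1c.png",cv2.resize(im[110:275,340:560],None,fx=3.6,fy=3.6,interpolation=cv2.INTER_CUBIC))
E
```

```text
(no output)
```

View pics/w2c.png

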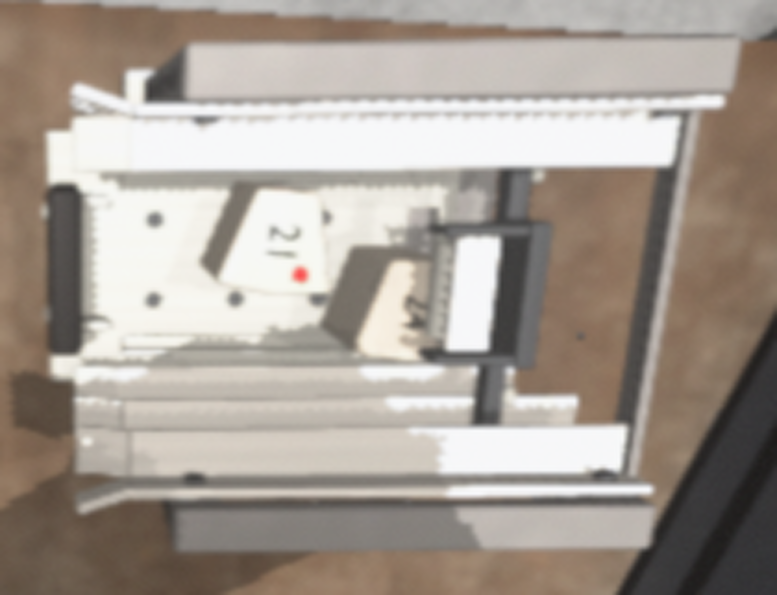

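View pics/w1c.png

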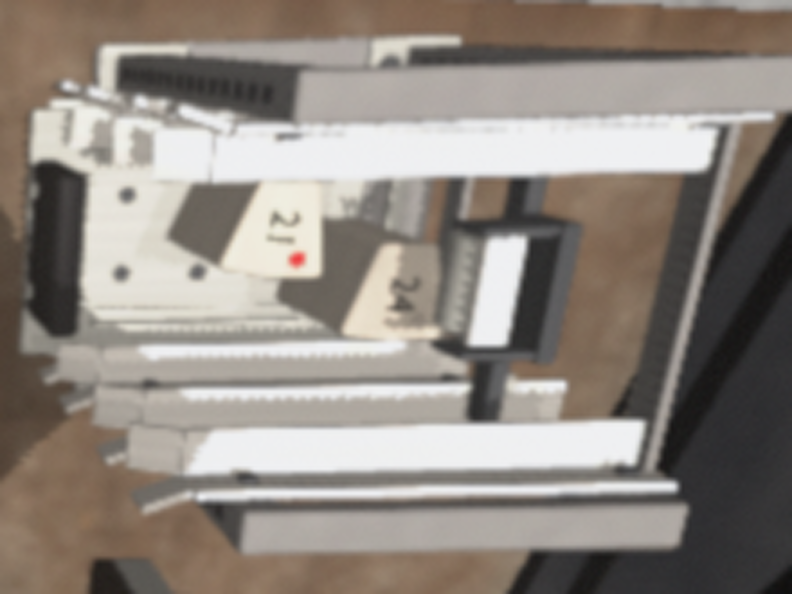

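```bash
python3 - <<'E'
from h import *
import pickle
def un(p,f,o): return ((p[0]+.5)/f[0]-.5+o[0],(p[1]+.5)/f[1]-.5+o[1])
for nm,f,o,pts in [("w1",(3.6,3.6),(340,110),[(213,182),(710,170),(207,430),(643,420)]),("w2",(3.7,3.4),(260,75),[(130,172),(672,166),(127,430),(628,425)])]:
    c=pickle.load(open(f"c_{nm}.pkl","rb"))
    P=[onz("wrist",un(p,f,o),.14,c) for p in pts]
    for p in P: print(nm,p.round(4))
    for a,b in [(0,1),(2,3)]:
        d=P[b]-P[a]; print(" yaw",np.degrees(np.arctan2(d[1],d[0])).round(2),"len",np.linalg.norm(d).round(4))
    m=(P[0]+P[2])/2; d=P[1]-P[0]+P[3]-P[2]; d/=np.linalg.norm(d)
    print(" width",np.linalg.norm(np.cross(P[2]-P[0],d)),"front mid",m,"origin",m+.076*d)
E
```

```text
w1 [0.5983 0.1042 0.14  ]
w1 [0.7228 0.0418 0.14  ]
w1 [0.5697 0.0333 0.14  ]
w1 [ 0.6879 -0.0253  0.14  ]
 yaw -26.61 len 0.1393
 yaw -26.39 len 0.1319
 width 0.07615027858865417 front mid [0.58400385 0.06874778 0.14      ] origin [0.65201771 0.03483443 0.14      ]
w2 [0.595 0.112 0.14 ]
w2 [0.7202 0.0507 0.14  ]
w2 [0.5615 0.0443 0.14  ]
w2 [ 0.6871 -0.017   0.14  ]
 yaw -26.12 len 0.1394
 yaw -26.0 len 0.1397
 width 0.07559293987313377 front mid [0.57827114 0.07815383 0.14      ] origin [0.64654341 0.04476377 0.14      ]
```

```bash
python3 - <<'E'
from h import *
import pickle
plan([0.55,0.05,0.29],-28)
c=imaging.camera_info("wrist");pickle.dump(c,open("c_w3.pkl","wb"))
im=imaging.grab_frame("wrist");cv2.imwrite("pics/w3.png",im)
print(c["xyz"],imaging.camera_info("wrist")["xyz"])
cv2.imwrite("pics/w3c.png",cv2.resize(im[75:250,260:470],None,fx=3.6,fy=3.4,interpolation=cv2.INTER_CUBIC)[:600])
E
```

```text
shift [-0.61  0.39 -0.02] turn [-0.08 -0.03  1.21] | t 3.72 pos [0.5493 0.0573 0.2898] yaw -26.79 F [ 0.5  0.5 -0.3] M [ 0.03  0.01 -0.01] q [-0.69  0.24  0.57  1.81 -0.14  1.13 -0.54] w 0.0856
[0.58438924 0.12656582 0.43252492] [0.58401679 0.12712218 0.43263646]
```

View pics/w3c.png

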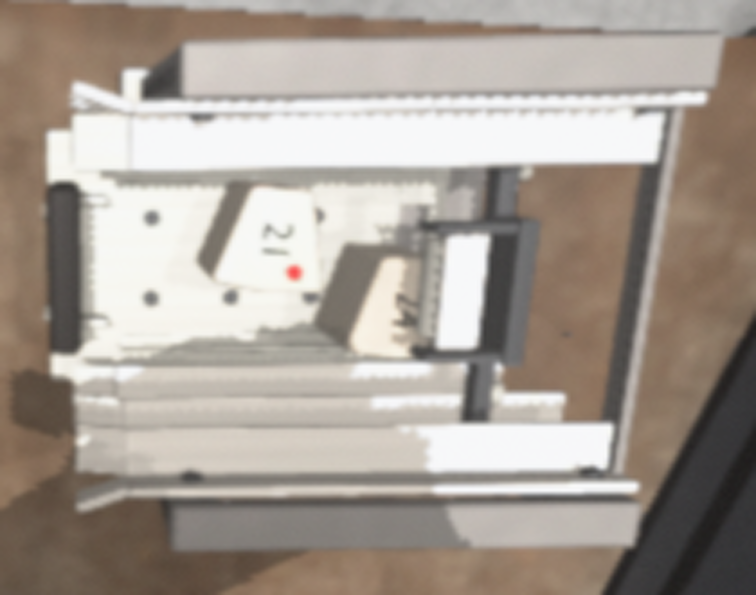

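```bash
cat > ov.py <<'E'
from h import *
import pickle,sys
def model(o,yaw,z3,z1):
    a=np.radians(yaw);M=np.array([[np.cos(a),-np.sin(a),0],[np.sin(a),np.cos(a),0],[0,0,1]])
    T=lambda P:np.array(P)@M.T+[o[0],o[1],0]
    L=[]
    for z,col in [(z1,(255,0,0)),(z1+.034,(255,255,0)),(z3,(0,0,255)),(.14,(0,255,0))]:
        for s in (1,-1):
            L.append((T([[-.076,s*.038,z],[.064,s*.038,z]]),col)); L.append((T([[-.076,s*.038,z],[-.076,s*.055,z]]),col))
    b=[[-.08,-.073,0],[.08,-.073,0],[.08,.073,0],[-.08,.073,0],[-.08,-.073,0]]
    L.append((T(b),(255,0,255)))
    return L
def draw(im,n,c,L,box,f):
    x0,y0,x1,y1=box
    o=cv2.resize(im[y0:y1,x0:x1],None,fx=f,fy=f,interpolation=cv2.INTER_CUBIC)
    for P,col in L:
        p=((proj(n,P,c)-[x0,y0]+.5)*f-.5)
        cv2.polylines(o,[np.round(p*16).astype(int)],False,col,1,cv2.LINE_AA,4)
    return o
E
python3 - <<'E'
from ov import *
f=(3.6,3.4);of=(260,75)
un=lambda p:((p[0]+.5)/f[0]-.5+of[0],(p[1]+.5)/f[1]-.5+of[1])
c=pickle.load(open("c_w3.pkl","rb"))
P=[onz("wrist",un(p),.14,c) for p in [(128,172),(657,163),(125,428),(613,423)]]
for a,b in [(0,1),(2,3)]:
    d=P[b]-P[a]; print(" yaw",np.degrees(np.arctan2(d[1],d[0])).round(2),"len",np.linalg.norm(d).round(4))
m=(P[0]+P[2])/2; d=P[1]-P[0]+P[3]-P[2]; d/=np.linalg.norm(d);o=m+.076*d
nrm=np.array([-d[1],d[0],0])
print(np.linalg.norm(np.cross(P[2]-P[0],d)),o)
for px in [(300,398),(300,366),(560,393)]:
    for z in (.03,.06,.09,.095,.10,.105,.11): 
        q=onz("wrist",un(px),z,c)-o; print(px,z,"yr",(q@nrm).round(4),"xr",(q@d).round(4))
yaw=np.degrees(np.arctan2(d[1],d[0]))
L=model(o,yaw,.102,.03)
cv2.imwrite("pics/ov_w3.png",draw(cv2.imread("pics/w3.png"),"wrist",c,L,(260,75,470,240),3.5))
for n,b in [("side",(235,90,330,215)),("top",(115,125,235,240))]:
    cv2.imwrite(f"pics/ov_{n}.png",draw(imaging.grab_frame(n),n,None,L,b,4.6))
E
```

```text
yaw -25.94 len 0.1396
 yaw -26.15 len 0.1397
0.07492481575871535 [0.64640356 0.04468917 0.14      ]
(300, 398) 0.03 yr -0.0569 xr -0.0019
(300, 398) 0.06 yr -0.0492 xr -0.0086
(300, 398) 0.09 yr -0.0415 xr -0.0153
(300, 398) 0.095 yr -0.0402 xr -0.0164
(300, 398) 0.1 yr -0.039 xr -0.0175
(300, 398) 0.105 yr -0.0377 xr -0.0186
(300, 398) 0.11 yr -0.0364 xr -0.0197
(300, 366) 0.03 yr -0.0434 xr -0.0026
(300, 366) 0.06 yr -0.0367 xr -0.0093
(300, 366) 0.09 yr -0.03 xr -0.0159
(300, 366) 0.095 yr -0.0289 xr -0.017
(300, 366) 0.1 yr -0.0278 xr -0.0181
(300, 366) 0.105 yr -0.0266 xr -0.0192
(300, 366) 0.11 yr -0.0255 xr -0.0203
(560, 393) 0.03 yr -0.0561 xr 0.0993
(560, 393) 0.06 yr -0.0485 xr 0.0851
(560, 393) 0.09 yr -0.0409 xr 0.0709
(560, 393) 0.095 yr -0.0396 xr 0.0685
(560, 393) 0.1 yr -0.0383 xr 0.0661
(560, 393) 0.105 yr -0.0371 xr 0.0638
(560, 393) 0.11 yr -0.0358 xr 0.0614
```

View pics/ov_w3.png

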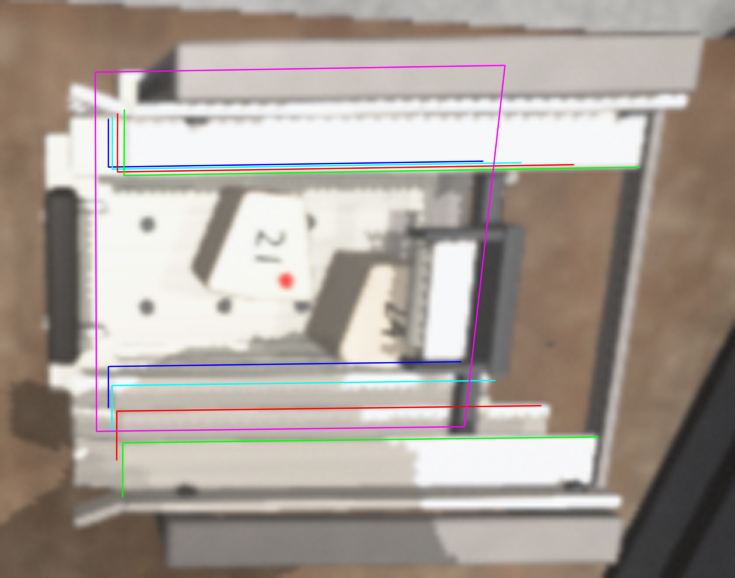

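View pics/ov_side.png

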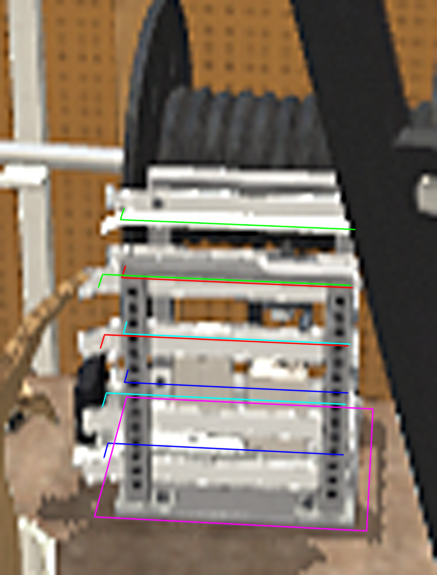

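View pics/ov_top.png

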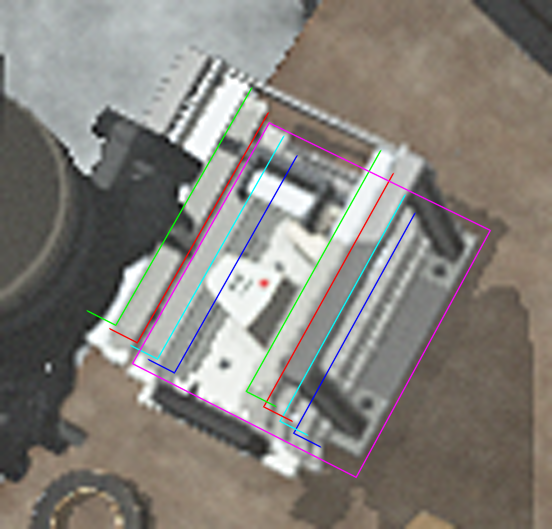

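```bash
python3 - <<'E'
from h import *
import pickle
c=pickle.load(open("c_w3.pkl","rb"))
x,e=tri([("top",(294/5.13+115,315/5.13+125)),("wrist",(294/3.6+260,272/3.4+75),c)]);print("die21 dot",x,e)
plan([0.44,-0.05,0.31],-27)
E
```

```text
die21 dot [0.63219542 0.05241559 0.07791176] [np.float64(0.0004664999627580411), np.float64(0.0004664999627580871)]
shift [-14.53  -4.88  -2.  ] turn [-0.08 -0.08  0.31] | t 3.87 pos [0.5488 0.058  0.2901] yaw -26.69 F [-0.2 -0.8  0.2] M [ 0.01  0.01 -0.  ] q [-0.69  0.24  0.57  1.81 -0.14  1.13 -0.54] w 0.0852
```

jog_arm([
  {"xyz": [-2.9,-1,-0.4],"delta_rot": [0,0,0],"fingers": 0},
  {"xyz": [-5.8,-2,-0.8],"delta_rot": [0,0,0],"fingers": 0},
  {"xyz": [-8.7,-3,-1.2],"delta_rot": [0,0,0],"fingers": 0},
  {"xyz": [-11.6,-4,-1.6],"delta_rot": [0,0,0],"fingers": 0},
  {"xyz": [-14.5,-4.9,-2],"delta_rot": [0,0,0],"fingers": 0},
])

```text
clock: 4.28
tcp_pos: [0.4385, -0.0494, 0.3101]
orientation: [-2.67, -1.651, -0.001]
contact_force: [0.7, -0.2, 0.7]
grip_width: 0.0854
```

```bash
python3 - <<'E'
from h import *
plan([0.40,-0.22,0.30],-27)
E
```

```text
shift [-16.98   4.18   0.97] turn [-0.09 -0.11  0.45] | t 4.28 pos [ 0.4385 -0.0494  0.3101] yaw -26.55 F [ 0.7 -0.2  0.7] M [ 0.02 -0.08 -0.04] q [-0.65 -0.03  0.63  2.01  0.02  1.16 -0.5 ] w 0.0854
```

jog_arm([
  {"xyz": [-3.4,0.8,0],"delta_rot": [0,0,0],"fingers": 0},
  {"xyz": [-6.8,1.6,0],"delta_rot": [0,0,0],"fingers": 0},
  {"xyz": [-10.2,2.4,0.3],"delta_rot": [0,0,0],"fingers": 0},
  {"xyz": [-13.6,3.2,0.6],"delta_rot": [0,0,0],"fingers": 0},
  {"xyz": [-17,4.2,0.9],"delta_rot": [0,0,0],"fingers": 0},
])

```text
clock: 4.7
tcp_pos: [0.3994, -0.2205, 0.3009]
orientation: [-2.668, -1.654, -0.005]
contact_force: [-0.2, -0.3, 0.4]
grip_width: 0.0853
```

```bash
python3 - <<'E'
from h import *
plan([0.43,-0.37,0.25],-27)
E
```

```text
shift [-12.05   9.39   5.03] turn [-0.04 -0.25  0.6 ] | t 4.7 pos [ 0.3994 -0.2205  0.3009] yaw -26.4 F [-0.2 -0.3  0.4] M [-0.06 -0.01  0.  ] q [-0.46  0.01  0.86  2.   -0.01  1.13 -0.06] w 0.0853
```

jog_arm([
  {"xyz": [-2.4,1.9,0.5],"delta_rot": [0,0,0],"fingers": 0},
  {"xyz": [-4.8,3.8,1],"delta_rot": [0,0,0],"fingers": 0},
  {"xyz": [-7.2,5.6,2],"delta_rot": [0,0,0],"fingers": 0},
  {"xyz": [-9.6,7.5,3],"delta_rot": [0,0,0],"fingers": 0},
  {"xyz": [-12,9.4,4],"delta_rot": [0,0,0.5],"fingers": 0},
])

```text
clock: 5.12
tcp_pos: [0.4315, -0.3696, 0.2596]
orientation: [-2.672, -1.646, -0.007]
contact_force: [0.6, 0.9, 0.7]
grip_width: 0.0851
```

```bash
python3 - <<'E'
from h import *
import pickle
imaging.grab_frame("wrist");imaging.grab_frame("wrist")
c=imaging.camera_info("wrist");pickle.dump(c,open("c_w4.pkl","wb"))
im=imaging.grab_frame("wrist");cv2.imwrite("pics/w4.png",im)
plan([0.472,-0.413,0.12],-27)
for q in ["tray_grip","tray_rear"]:
    l=imaging.tip_of("wrist",q);print(q,[(d["conf"],np.round(d["position"],1)) for d in l])
    if l: print(onz("wrist",l[0]["position"],.025 if q=="tray_grip" else 0,c))
E
```

```text
shift [-1.9   5.73 13.91] turn [-0.17 -0.16 -0.02] | t 5.27 pos [ 0.4298 -0.3706  0.2593] yaw -27.02 F [-0.4 -0.4 -0.5] M [ 0.01 -0.03 -0.01] q [-0.09  0.37  0.9   1.83 -0.33  1.1   0.46] w 0.0857
tray_grip [(0.73, array([322.9, 191.5]))]
[ 0.47380241 -0.41465744  0.025     ]
tray_rear [(0.93, array([421.6, 188.4]))]
[ 0.5988489  -0.48073255  0.        ]
```

View pics/w4.png

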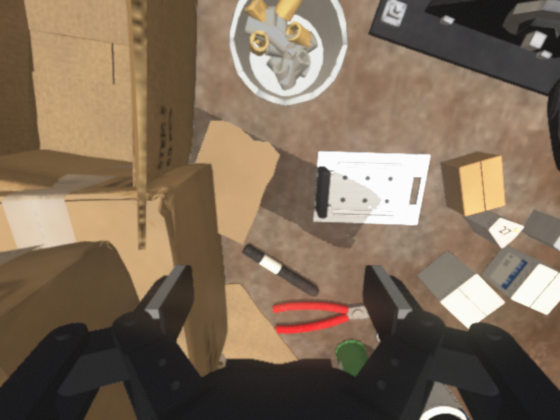

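```bash
python3 - <<'E'
from h import *
import pickle
c=pickle.load(open("c_w4.pkl","rb"))
im=cv2.imread("pics/w4.png");cv2.imwrite("pics/w4c.png",cv2.resize(im[135:245,295:445],None,fx=5,fy=5,interpolation=cv2.INTER_CUBIC))
for p in [(212,165),(218,262),(187,300),(145,240)]: print(p,[onz("wrist",p,z,c).round(3) for z in (.15,.2,.25)])
E
```

```text
(212, 165) [array([ 0.396, -0.313,  0.15 ]), array([ 0.41 , -0.311,  0.2  ]), array([ 0.424, -0.309,  0.25 ])]
(218, 262) [array([ 0.353, -0.395,  0.15 ]), array([ 0.375, -0.377,  0.2  ]), array([ 0.398, -0.359,  0.25 ])]
(187, 300) [array([ 0.304, -0.418,  0.15 ]), array([ 0.336, -0.395,  0.2  ]), array([ 0.368, -0.372,  0.25 ])]
(145, 240) [array([ 0.304, -0.345,  0.15 ]), array([ 0.336, -0.337,  0.2  ]), array([ 0.368, -0.328,  0.25 ])]
```

View pics/w4c.png

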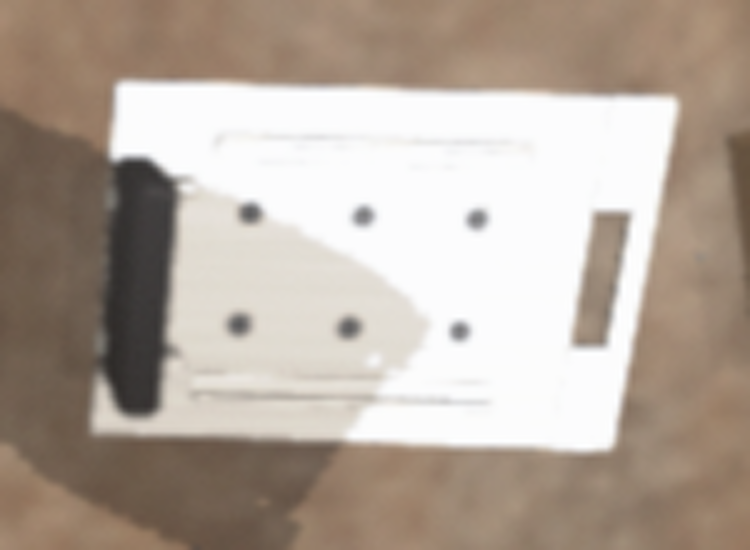

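```bash
python3 - <<'E'
from h import *
import pickle
c=pickle.load(open("c_w4.pkl","rb"))
un=lambda p:((p[0]+.5)/5-.5+295,(p[1]+.5)/5-.5+135)
P=[onz("wrist",un(p),.004,c) for p in [(680,97),(612,452),(117,80),(92,435)]]
an=lambda d:np.degrees(np.arctan2(d[1],d[0])).round(2)
print(an(P[0]-P[2]),an(P[1]-P[3]),an(P[0]-P[1])-90,an(P[2]-P[3])-90)
print([np.linalg.norm(d).round(4) for d in (P[0]-P[2],P[1]-P[3],P[0]-P[1],P[2]-P[3])])
ce=sum(P)/4;d=P[0]-P[2]+P[1]-P[3];d/=np.linalg.norm(d)
print("centre",ce,"grip",ce-.069*d,an(d))
print("grip top centre",onz("wrist",un((141,285)),.046,c))
E
```

```text
-28.9 -29.03 -28.979999999999997 -28.799999999999997
[np.float64(0.1503), np.float64(0.1499), np.float64(0.1012), np.float64(0.1009)]
centre [ 0.53306327 -0.4471969   0.004     ] grip [ 0.47269295 -0.41378397  0.004     ] -28.96
grip top centre [ 0.47316279 -0.40852502  0.046     ]
```

```bash
python3 - <<'E'
from h import *
plan([0.4727,-0.4138,0.10],-29)
E
```

```text
shift [-2.23  5.82 16.01] turn [-0.08 -0.29  2.17] | t 5.37 pos [ 0.4306 -0.3685  0.2603] yaw -26.83 F [-0.1  0.2 -0.4] M [ 0.07 -0.03  0.01] q [-0.1   0.37  0.9   1.83 -0.33  1.1   0.46] w 0.0854
```

jog_arm([
  {"xyz": [-0.6,1.5,3],"delta_rot": [0,0,0.5],"fingers": 0},
  {"xyz": [-1.1,3,6],"delta_rot": [0,0,1],"fingers": 0},
  {"xyz": [-1.7,4.4,9.5],"delta_rot": [0,0,1.5],"fingers": 0},
  {"xyz": [-2.2,5.8,13],"delta_rot": [0,-0.2,2.1],"fingers": 0},
  {"xyz": [-2.2,5.8,16],"delta_rot": [0,-0.2,2.1],"fingers": 0},
])

```text
clock: 5.78
tcp_pos: [0.4759, -0.4123, 0.0991]
orientation: [-2.703, -1.601, -0.004]
contact_force: [0.6, 0.5, -0.1]
grip_width: 0.0851
```

```bash
python3 - <<'E'
from h import *
imaging.grab_frame("wrist");imaging.grab_frame("wrist")
plan([0.4727,-0.4138,0.012],-29)
c=imaging.camera_info("wrist");im=imaging.grab_frame("wrist");cv2.imwrite("pics/w5.png",im)
E
```

```text
shift [-0.44  0.38  8.43] turn [-0.52 -0.24  0.26] | t 5.88 pos [ 0.472  -0.4088  0.0963] yaw -28.74 F [-0.2  1.1  0.2] M [ 0.07 -0.01  0.02] q [ 0.1   0.67  0.73  1.82 -0.56  0.89  0.6 ] w 0.0859
```

View pics/w5.png

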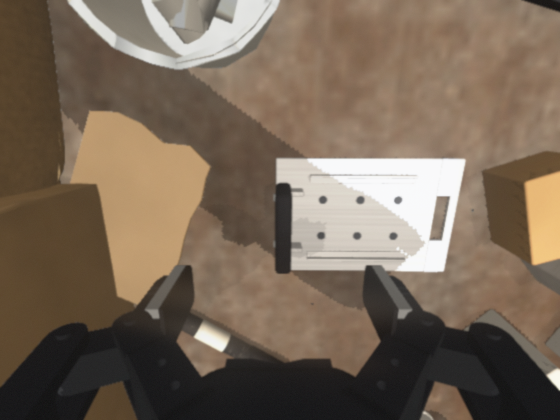

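jog_arm([
  {"xyz": [-0.4,0.4,1.5],"delta_rot": [-0.5,-0.2,0.2],"fingers": 0},
  {"xyz": [-0.4,0.4,3.5],"delta_rot": [-0.5,-0.2,0.2],"fingers": 0},
  {"xyz": [-0.4,0.4,5.5],"delta_rot": [-0.5,-0.2,0.2],"fingers": 0},
  {"xyz": [-0.4,0.4,7],"delta_rot": [-0.5,-0.2,0.2],"fingers": 0},
  {"xyz": [-0.4,0.4,8.2],"delta_rot": [-0.5,-0.2,0.2],"fingers": 0},
])

```text
clock: 6.35
tcp_pos: [0.4754, -0.4152, 0.0187]
orientation: [2.701, 1.594, 0.006]
contact_force: [0.1, 0.9, -0.2]
grip_width: 0.0855
```

```bash
python3 - <<'E'
from h import *
imaging.grab_frame("wrist");imaging.grab_frame("wrist")
plan([0.4727,-0.4138,0.012],-29)
c=imaging.camera_info("wrist");im=imaging.grab_frame("wrist");cv2.imwrite("pics/w6.png",im)
E
```

```text
shift [ 0.   -0.17  0.52] turn [ 0.16 -0.03  0.06] | t 6.45 pos [ 0.4741 -0.4146  0.0172] yaw -28.94 F [-0.1 -0.4  0.7] M [-0.01  0.   -0.03] q [ 0.17  0.77  0.64  1.84 -0.66  0.75  0.67] w 0.0857
```

View pics/w6.png

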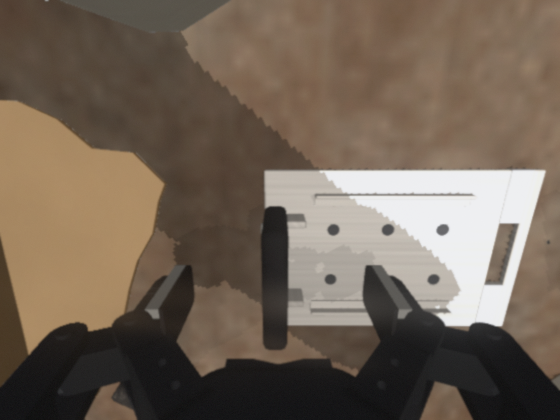

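jog_arm([
  {"xyz": [0,-0.1,0.4],"delta_rot": [0.1,0,0],"fingers": 0},
  {"xyz": [0,-0.1,0.4],"delta_rot": [0.1,0,0],"fingers": 0.4},
  {"xyz": [0,-0.1,0.4],"delta_rot": [0.1,0,0],"fingers": 1},
  {"xyz": [0,-0.1,0.4],"delta_rot": [0.1,0,0],"fingers": 1},
  {"xyz": [0,-0.1,0.4],"delta_rot": [0.1,0,0],"fingers": 1},
], grip_force=50)

```text
clock: 6.92
tcp_pos: [0.4736, -0.4151, 0.0144]
orientation: [2.704, 1.594, 0.002]
contact_force: [1.1, -0.2, -0.0]
grip_width: 0.039
```

jog_arm([
  {"xyz": [0,0,0],"delta_rot": [0,0,0],"fingers": 1},
  {"xyz": [0,0,0],"delta_rot": [0,0,0],"fingers": 1},
  {"xyz": [0,0,0],"delta_rot": [0,0,0],"fingers": 1},
  {"xyz": [0,0,0],"delta_rot": [0,0,0],"fingers": 1},
  {"xyz": [0,0,0],"delta_rot": [0,0,0],"fingers": 1},
])

```text
clock: 7.33
tcp_pos: [0.4736, -0.4152, 0.0147]
orientation: [2.704, 1.594, 0.002]
contact_force: [-1.2, -0.1, 4.3]
grip_width: 0.0116
```

```bash
python3 - <<'E'
from h import *
imaging.grab_frame("wrist")
plan([0.4727,-0.4138,0.012],-29)
im=imaging.grab_frame("wrist");cv2.imwrite("pics/w7.png",im)
E
```

```text
shift [ 0.08 -0.14  0.27] turn [ 0.16 -0.    0.03] | t 7.38 pos [ 0.4735 -0.4152  0.0147] yaw -28.97 F [-1.8  1.3  4.4] M [0.33 0.39 0.02] q [ 0.17  0.77  0.64  1.84 -0.66  0.75  0.67] w 0.0117
```

View pics/w7.png

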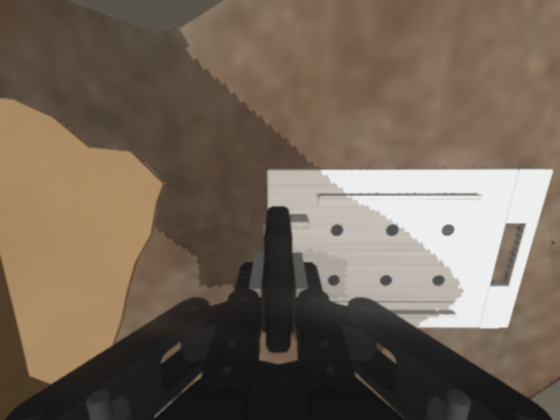

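```bash
python3 - <<'E'
from h import *
import pickle
o=r.get_obs(); pickle.dump(o,open("grasp.pkl","wb"))
plan([0.472,-0.414,0.22],-29);plan([0.44,-0.36,0.30],-29)
E
```

```text
shift [  0.03  -0.13 -20.53] turn [ 0.16 -0.    0.03] | t 7.43 pos [ 0.4735 -0.4152  0.0147] yaw -28.97 F [-1.4  1.8  3.9] M [ 0.37  0.45 -0.02] q [ 0.17  0.77  0.64  1.84 -0.66  0.75  0.67] w 0.0113
shift [  3.2   -5.53 -28.55] turn [ 0.16 -0.    0.03] | t 7.43 pos [ 0.4735 -0.4152  0.0147] yaw -28.97 F [-1.4  1.8  3.9] M [ 0.37  0.45 -0.02] q [ 0.17  0.77  0.64  1.84 -0.66  0.75  0.67] w 0.0113
```

jog_arm([
  {"xyz": [0,0,-1],"delta_rot": [0,0,0],"fingers": 1},
  {"xyz": [0,0,-3],"delta_rot": [0,0,0],"fingers": 1},
  {"xyz": [0,0,-6],"delta_rot": [0,0,0],"fingers": 1},
  {"xyz": [0,0,-9],"delta_rot": [0,0,0],"fingers": 1},
  {"xyz": [0,0,-12],"delta_rot": [0,0,0],"fingers": 1},
])

```text
clock: 7.85
tcp_pos: [0.4726, -0.4145, 0.1356]
orientation: [2.706, 1.594, 0.001]
contact_force: [-0.8, -0.4, -3.0]
grip_width: 0.0112
```

```bash
python3 - <<'E'
from h import *
plan([0.44,-0.36,0.30],-29)
im=imaging.grab_frame("wrist");cv2.imwrite("pics/w8.png",im)
E
```

```text
shift [  3.18  -5.47 -16.45] turn [ 0.06 -0.    0.02] | t 7.85 pos [ 0.4726 -0.4145  0.1356] yaw -28.98 F [-0.8 -0.4 -3. ] M [ 0.05  0.07 -0.05] q [ 0.08  0.62  0.77  1.8  -0.53  0.94  0.58] w 0.0112
```

View pics/w8.png

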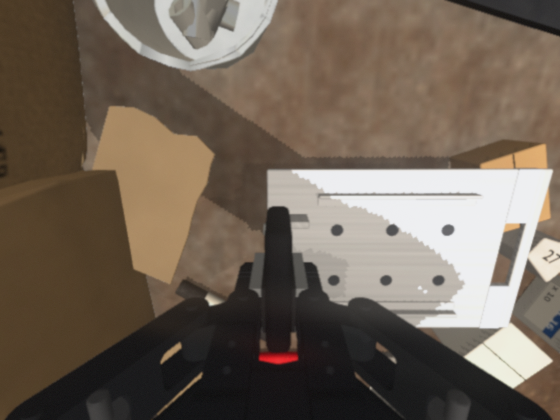

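jog_arm([
  {"xyz": [0.3,-0.5,-3.5],"delta_rot": [0,0,0],"fingers": 1},
  {"xyz": [0.8,-1.5,-7],"delta_rot": [0,0,0],"fingers": 1},
  {"xyz": [1.5,-3,-10.5],"delta_rot": [0,0,0],"fingers": 1},
  {"xyz": [2.3,-4.3,-14],"delta_rot": [0,0,0],"fingers": 1},
  {"xyz": [3.2,-5.5,-17.5],"delta_rot": [0,0,0],"fingers": 1},
])

```text
clock: 8.32
tcp_pos: [0.4392, -0.3612, 0.3172]
orientation: [2.702, 1.588, 0.006]
contact_force: [1.0, 0.9, -2.4]
grip_width: 0.0114
```

```bash
python3 - <<'E'
from h import *
plan([0.38,-0.21,0.31],-27)
E
```

```text
shift [ 10.33 -12.53   0.6 ] turn [ 0.47  0.05 -2.11] | t 8.32 pos [ 0.4392 -0.3612  0.3172] yaw -29.11 F [ 1.   0.9 -2.4] M [0.13 0.03 0.02] q [-0.18  0.32  0.97  1.76 -0.28  1.2   0.36] w 0.0114
```

jog_arm([
  {"xyz": [2,-2.5,0],"delta_rot": [0,0,0],"fingers": 1},
  {"xyz": [4.1,-5,0],"delta_rot": [0,0,0],"fingers": 1},
  {"xyz": [6.2,-7.5,0],"delta_rot": [0.2,0,-1],"fingers": 1},
  {"xyz": [8.2,-10,0.2],"delta_rot": [0.4,0,-1.5],"fingers": 1},
  {"xyz": [10.3,-12.3,0.5],"delta_rot": [0.4,0,-2],"fingers": 1},
])

```text
clock: 8.73
tcp_pos: [0.3804, -0.2104, 0.3105]
orientation: [2.68, 1.638, -0.0]
contact_force: [1.0, 0.5, -3.0]
grip_width: 0.0108
```

```bash
python3 - <<'E'
from h import *
plan([0.42,-0.02,0.30],-26)
E
```

```text
shift [18.75 -5.16  1.03] turn [ 0.03  0.03 -1.13] | t 8.73 pos [ 0.3804 -0.2104  0.3105] yaw -27.13 F [ 1.   0.5 -3. ] M [0.16 0.16 0.01] q [-0.59 -0.09  0.92  2.03  0.08  1.16 -0.18] w 0.0108
```

jog_arm([
  {"xyz": [3.7,-1,0],"delta_rot": [0,0,0],"fingers": 1},
  {"xyz": [7.5,-2,0],"delta_rot": [0,0,0],"fingers": 1},
  {"xyz": [11.2,-3,0.3],"delta_rot": [0,0,0],"fingers": 1},
  {"xyz": [15,-4,0.6],"delta_rot": [0,0,-0.5],"fingers": 1},
  {"xyz": [18.7,-5.1,0.8],"delta_rot": [0,0,-1],"fingers": 1},
])

```text
clock: 9.15
tcp_pos: [0.4196, -0.019, 0.302]
orientation: [-2.666, -1.661, -0.001]
contact_force: [0.9, 0.5, -2.2]
grip_width: 0.0111
```

```bash
python3 - <<'E'
from h import *
a=np.radians(-26.05);o=np.array([.6464,.0447])
for s in (.245,.26,.27): print(s,o-s*np.array([np.cos(a),np.sin(a)]))
plan([0.42,0.155,0.20],-26)
E
```

```text
0.245 [0.42628927 0.15229305]
0.26 [0.4128131  0.15888038]
0.27 [0.40382899 0.16327194]
shift [15.63 -7.64 10.21] turn [-0.01 -0.03 -0.14] | t 9.15 pos [ 0.4196 -0.019   0.302 ] yaw -26.14 F [ 0.9  0.5 -2.2] M [0.07 0.05 0.05] q [-0.76 -0.08  0.64  2.06  0.05  1.14 -0.6 ] w 0.0111
```

```bash
python3 - <<'E'
from h import *
plan([0.412,0.159,0.22],-26.05)
E
```

```text
shift [15.64 -8.53  8.21] turn [-0.01 -0.03 -0.09] | t 9.15 pos [ 0.4196 -0.019   0.302 ] yaw -26.14 F [ 0.9  0.5 -2.2] M [0.07 0.05 0.05] q [-0.76 -0.08  0.64  2.06  0.05  1.14 -0.6 ] w 0.0111
```

jog_arm([
  {"xyz": [3.2,-1.7,0],"delta_rot": [0,0,0],"fingers": 1},
  {"xyz": [6.4,-3.4,0.5],"delta_rot": [0,0,0],"fingers": 1},
  {"xyz": [9.5,-5.1,1],"delta_rot": [0,0,0],"fingers": 1},
  {"xyz": [12.7,-6.8,3],"delta_rot": [0,0,0],"fingers": 1},
  {"xyz": [15.7,-8.5,6],"delta_rot": [0,0,0],"fingers": 1},
])

```text
clock: 9.57
tcp_pos: [0.4135, 0.1593, 0.2457]
orientation: [-2.665, -1.661, -0.009]
contact_force: [0.6, 1.3, -3.4]
grip_width: 0.0112
```

```bash
python3 - <<'E'
from h import *
import pickle
imaging.grab_frame("wrist");imaging.grab_frame("wrist")
plan([0.412,0.159,0.15],-26.05)
c=imaging.camera_info("wrist");o=r.get_obs()
pickle.dump((c,o),open("c_w9.pkl","wb"))
im=imaging.grab_frame("wrist");cv2.imwrite("pics/w9.png",im)
print(imaging.tip_of("wrist","runners_3"))
E
```

```text
shift [0.02 0.34 9.11] turn [-0.23  0.26  0.34] | t 9.67 pos [0.4093 0.1605 0.2411] yaw -25.71 F [-1.3  0.  -2.9] M [0.04 0.18 0.  ] q [-0.93  0.06  0.44  2.1  -0.03  0.99 -0.92] w 0.0116
[{'position': [429.0, 179.1], 'conf': 0.84}, {'position': [507.4, 182.4], 'conf': 0.41}]
```

View pics/w9.png

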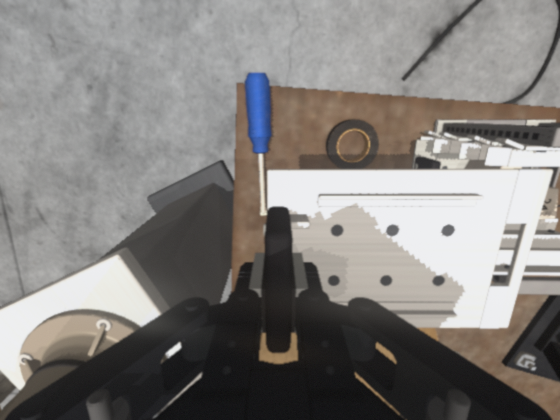

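jog_arm([
  {"xyz": [0,0.2,2],"delta_rot": [0,0,0],"fingers": 1},
  {"xyz": [0,0.2,4.5],"delta_rot": [0,0,0.2],"fingers": 1},
  {"xyz": [0,0.2,7],"delta_rot": [-0.2,0.2,0.3],"fingers": 1},
  {"xyz": [0,0.2,9.5],"delta_rot": [-0.2,0.2,0.3],"fingers": 1},
  {"xyz": [0,0.2,11],"delta_rot": [-0.2,0.2,0.3],"fingers": 1},
])

```text
clock: 10.18
tcp_pos: [0.4131, 0.1533, 0.1327]
orientation: [2.67, 1.652, 0.002]
contact_force: [-0.5, -0.5, -2.9]
grip_width: 0.0109
```

```bash
python3 - <<'E'
from h import *
import pickle
imaging.grab_frame("wrist");imaging.grab_frame("wrist")
plan([0.412,0.159,0.125],-26.05)
c=imaging.camera_info("wrist");o=r.get_obs()
pickle.dump((c,o),open("c_w10.pkl","wb"))
im=imaging.grab_frame("wrist");cv2.imwrite("pics/w10.png",im)
cv2.imwrite("pics/w10c.png",cv2.resize(im[90:360,360:560],None,fx=3.7,fy=2.2,interpolation=cv2.INTER_CUBIC))
im=imaging.grab_frame("side");cv2.imwrite("pics/s10.png",cv2.resize(im[80:215,200:340],None,fx=4.4,fy=4.4,interpolation=cv2.INTER_CUBIC))
im=imaging.grab_frame("top");cv2.imwrite("pics/t10.png",cv2.resize(im[125:280,100:240],None,fx=3.8,fy=3.8,interpolation=cv2.INTER_CUBIC))
E
```

```text
shift [ 0.51 -0.3   0.76] turn [ 0.05  0.13 -0.47] | t 10.28 pos [0.4124 0.1531 0.1326] yaw -26.52 F [-0.7 -0.1 -3.4] M [0.02 0.12 0.01] q [-0.88  0.24  0.43  2.21 -0.15  0.72 -0.8 ] w 0.0114
```

View pics/w10c.png

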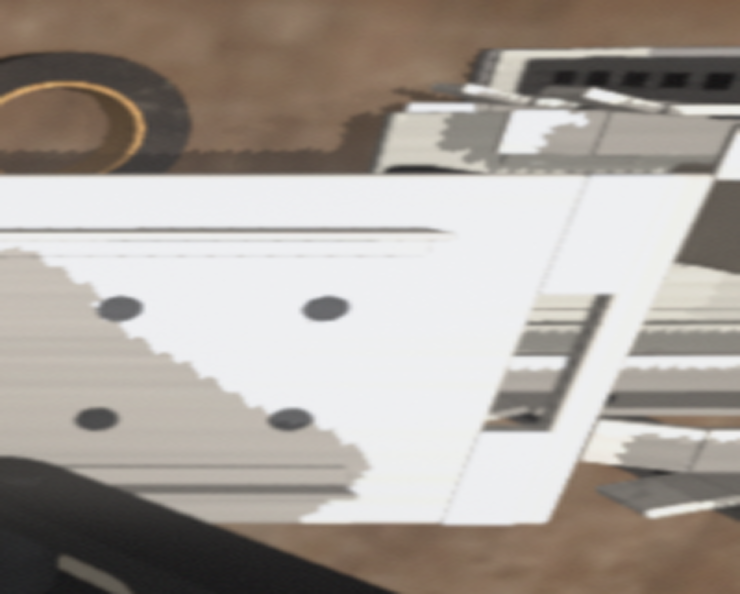

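View pics/s10.png

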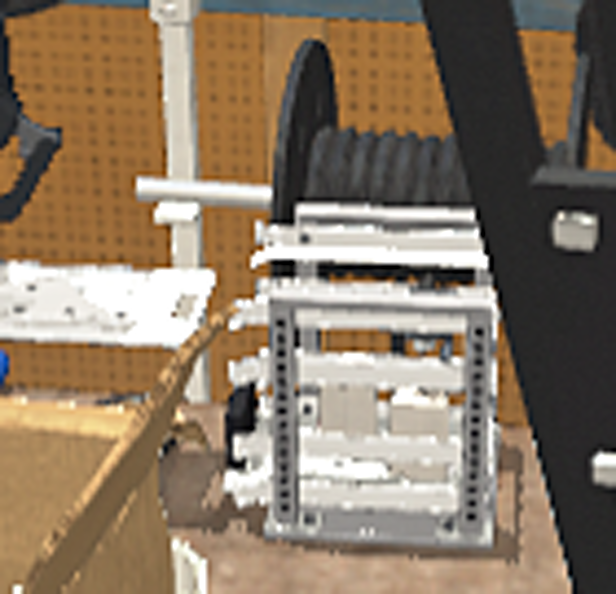

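View pics/t10.png

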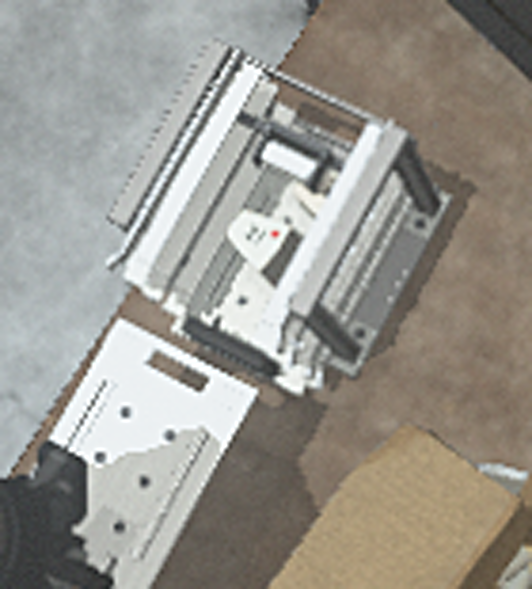

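```bash
python3 - <<'E'
from ov import *
o=np.array([.6464,.0447]);a=np.radians(-26.05)
M=np.array([[np.cos(a),-np.sin(a),0],[np.sin(a),np.cos(a),0],[0,0,1]]);T=lambda P:np.array(P)@M.T+[o[0],o[1],0]
im=imaging.grab_frame("side");x0,y0=235,130;f=9
I=cv2.resize(im[130:195,235:320],None,fx=f,fy=f,interpolation=cv2.INTER_LANCZOS4)
for z,col in [(.018,(255,0,0)),(.052,(255,255,0)),(.098,(0,0,255)),(.104,(0,128,255)),(.140,(0,200,0))]:
    p=(proj("side",T([[-.076,-.0525,z],[.064,-.0525,z]]))-[x0,y0]+.5)*f-.5
    cv2.polylines(I,[p.astype(int)],False,col,1,cv2.LINE_AA)
cv2.imwrite("pics/ovs.png",I)
c,ob=pickle.load(open("c_w10.pkl","rb"))
Rt=R.from_rotvec(ob["orientation"])
# tray corners in tool frame with sheet top at tool z 0.0107
un=lambda p:((p[0]+.5)/3.7-.5+360,(p[1]+.5)/2.2-.5+90)
for px in [(715,176),(549,522)]:
    O,d=ray("wrist",un(px),c); O=Rt.inv().apply(O-ob["tcp_pos"]);d=Rt.inv().apply(d)
    print(px,"tool",(O+d*(.0107-O[2])/d[2]).round(4))
E
```

```text
(715, 176) tool [0.0504 0.143  0.0107]
(549, 522) tool [-0.0483  0.1433  0.0107]
```

View pics/ovs.png

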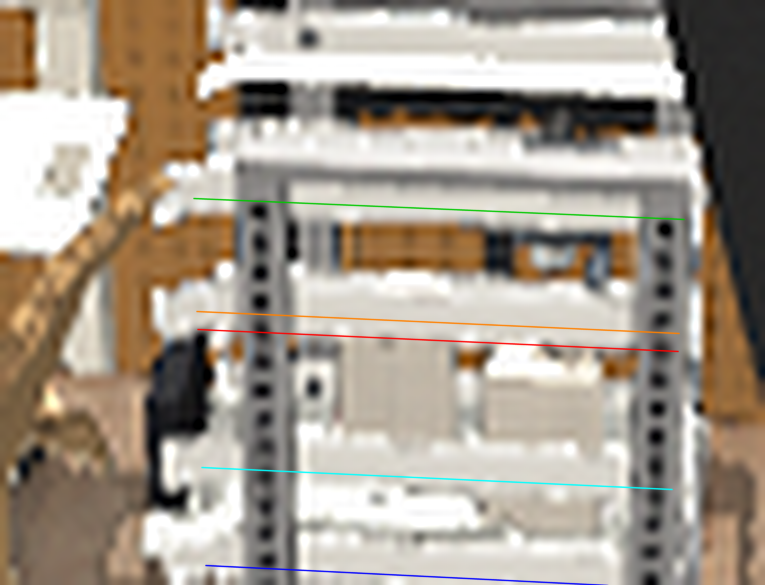

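```bash
cat >> h.py <<'E'
RO=np.array([.6464,.0447]);RY=-26.05
def planr(xr,yr,z,off=0.):
    a=np.radians(RY);p=RO+np.array([np.cos(a)*xr-np.sin(a)*yr,np.sin(a)*xr+np.cos(a)*yr])
    t=r.get_obs()["tcp_pos"][:2]-RO
    print("rack frame now: x %.4f y %.4f"%(np.cos(a)*t[0]+np.sin(a)*t[1],-np.sin(a)*t[0]+np.cos(a)*t[1]))
    plan([p[0],p[1],z],RY+off)
E
python3 - <<'E'
from h import *
planr(-.255,-.001,.122)
E
```

```text
rack frame now: x -0.2567 y -0.0025
shift [0.14 0.17 1.34] turn [ 0.23 -0.22 -0.38] | t 10.48 pos [0.4147 0.1552 0.1354] yaw -26.43 F [-0.   0.  -2.1] M [ 0.06  0.14 -0.02] q [-0.88  0.24  0.43  2.21 -0.15  0.72 -0.8 ] w 0.0107
```

jog_arm([
  {"xyz": [0.1,0.1,0.6],"delta_rot": [0.1,-0.1,-0.4],"fingers": 1},
  {"xyz": [0.1,0.2,1.3],"delta_rot": [0.1,-0.1,-0.4],"fingers": 1},
  {"xyz": [0.1,0.2,1.3],"delta_rot": [0.1,-0.1,-0.4],"fingers": 1},
  {"xyz": [0.1,0.2,1.3],"delta_rot": [0.1,-0.1,-0.4],"fingers": 1},
  {"xyz": [0.1,0.2,1.3],"delta_rot": [0.1,-0.1,-0.4],"fingers": 1},
])

```text
clock: 10.9
tcp_pos: [0.4169, 0.1552, 0.1223]
orientation: [2.664, 1.663, 0.004]
contact_force: [0.3, 0.4, -3.0]
grip_width: 0.0115
```

```bash
python3 - <<'E'
from h import *
for i in range(4):
    planr(-.255,-.001,.122); imaging.grab_frame("wrist")
E
```

```text
rack frame now: x -0.2547 y -0.0015
shift [ 0.05 -0.03  0.03] turn [ 0.12 -0.1   0.01] | t 10.9 pos [0.4169 0.1552 0.1223] yaw -26.04 F [ 0.3  0.4 -3. ] M [0.07 0.19 0.  ] q [-0.86  0.27  0.42  2.21 -0.17  0.69 -0.77] w 0.0115
rack frame now: x -0.2547 y -0.0015
shift [ 0.05 -0.03  0.04] turn [ 0.12 -0.11  0.02] | t 10.95 pos [0.417  0.1552 0.1224] yaw -26.03 F [-0.4  0.2 -2.7] M [0.05 0.19 0.01] q [-0.86  0.27  0.42  2.21 -0.17  0.69 -0.77] w 0.0112
rack frame now: x -0.2547 y -0.0014
shift [ 0.04 -0.03  0.04] turn [ 0.13 -0.12  0.02] | t 11.0 pos [0.417  0.1553 0.1224] yaw -26.03 F [-0.6 -0.3 -3.1] M [ 0.05  0.17 -0.02] q [-0.86  0.27  0.42  2.21 -0.17  0.69 -0.77] w 0.0115
rack frame now: x -0.2547 y -0.0014
shift [ 0.04 -0.03  0.05] turn [ 0.13 -0.12  0.02] | t 11.05 pos [0.417  0.1553 0.1225] yaw -26.03 F [ 0.4 -0.3 -4.2] M [ 0.07  0.16 -0.02] q [-0.86  0.27  0.42  2.21 -0.17  0.69 -0.77] w 0.0112
```

```bash
python3 - <<'E'
from ov import *
c=imaging.camera_info("wrist");im=imaging.grab_frame("wrist");pickle.dump(c,open("c_w11.pkl","wb"));cv2.imwrite("pics/w11.png",im)
L=model(RO,RY,.103,.018)
cv2.imwrite("pics/ov11.png",draw(im,"wrist",c,L,(380,90,560,340),2.4*1.4)[:600*2])
o=cv2.imread("pics/ov11.png");print(o.shape);cv2.imwrite("pics/ov11.png",cv2.resize(o,(600,600)))
E
```

```text
(840, 605, 3)
```

View pics/ov11.png

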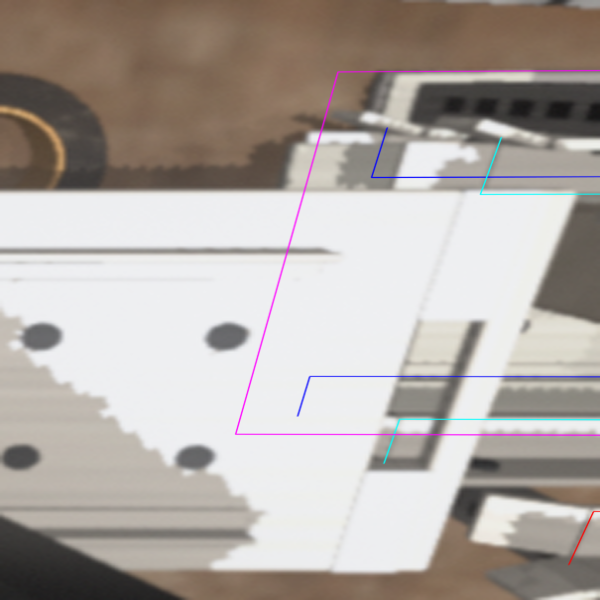

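jog_arm([
  {"xyz": [0,0.5,0],"delta_rot": [0,0,0],"fingers": 1},
  {"xyz": [0,1,0],"delta_rot": [0,0,0],"fingers": 1},
  {"xyz": [0,1.5,0],"delta_rot": [0,0,0],"fingers": 1},
  {"xyz": [0,2,0],"delta_rot": [0,0,0],"fingers": 1},
  {"xyz": [0,2,0],"delta_rot": [0,0,0],"fingers": 1},
])

```text
clock: 11.57
tcp_pos: [0.4364, 0.1459, 0.1227]
orientation: [2.664, 1.662, 0.006]
contact_force: [0.2, 0.4, -2.3]
grip_width: 0.0114
```

```bash
python3 - <<'E'
from ov import *
planr(-.21,-.001,.122)
c=imaging.camera_info("wrist");im=imaging.grab_frame("wrist");pickle.dump(c,open("c_w12.pkl","wb"));cv2.imwrite("pics/w12.png",im)
cv2.imwrite("pics/w12c.png",cv2.resize(im[100:350,400:560],None,fx=4.5,fy=2.4*1,interpolation=cv2.INTER_CUBIC))
L=model(RO,RY,.103,.018)
cv2.imwrite("pics/ov12.png",cv2.resize(draw(im,"wrist",c,L,(400,100,560,350),4),(640,600)))
im=imaging.grab_frame("top");cv2.imwrite("pics/t12.png",cv2.resize(im[125:245,115:235],None,fx=5,fy=5,interpolation=cv2.INTER_CUBIC))
E
```

```text
rack frame now: x -0.2331 y -0.0013
shift [0.03 2.31 0.08] turn [ 0.19 -0.15 -0.05] | t 11.57 pos [0.4364 0.1459 0.1227] yaw -26.1 F [ 0.2  0.4 -2.3] M [0.08 0.12 0.  ] q [-0.82  0.29  0.43  2.18 -0.18  0.7  -0.73] w 0.0114
```

View pics/ov12.png

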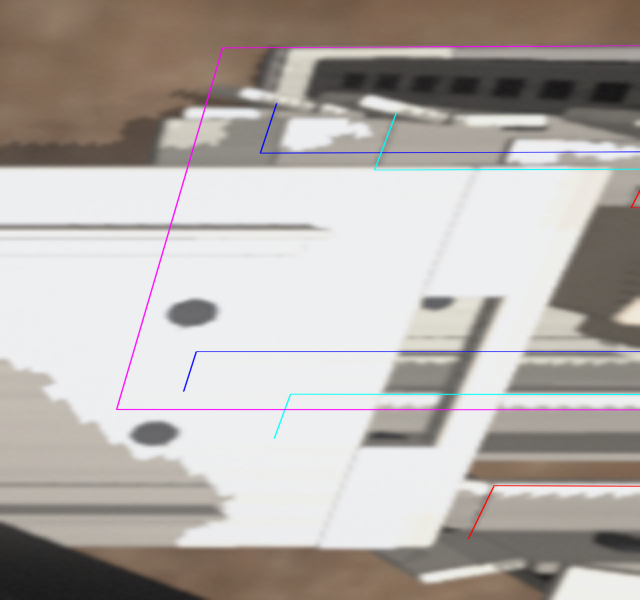

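View pics/t12.png

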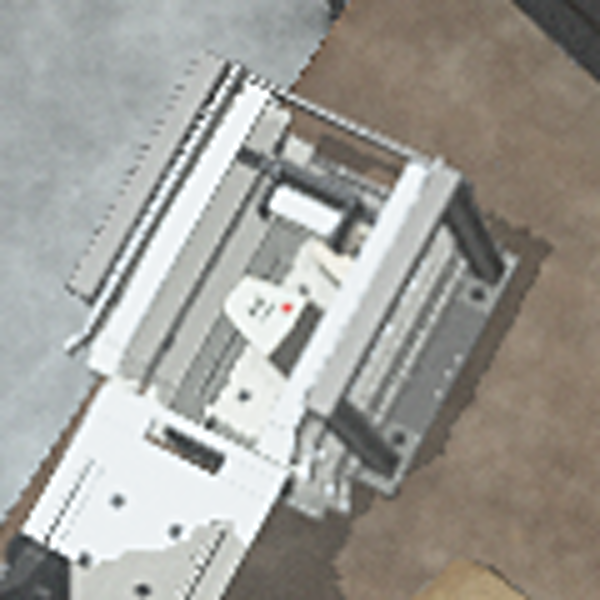

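```bash
python3 - <<'E'
from ov import *
c=pickle.load(open("c_w12.pkl","rb"))
im=cv2.imread("pics/w12.png")
a=np.radians(RY)
def rk(P): 
    t=P[:2]-RO; return np.array([np.cos(a)*t[0]+np.sin(a)*t[1],-np.sin(a)*t[0]+np.cos(a)*t[1],P[2]])
un=lambda p:((p[0]+.5)/4-.5+400,(p[1]+.5)/2.4-.5+100)
zt=.1227-.0107
for px,z in [((610,167),zt),((437,548),zt),((320,548),zt),((200,167),zt),((600,488),.103),((500,486),.103),((560,530),.103)]: print(px,rk(onz("wrist",un(px),z,c)).round(4))
cv2.imwrite("pics/w12d.png",cv2.resize(im[260:350,480:560],None,fx=8,fy=6.6,interpolation=cv2.INTER_CUBIC))
cv2.imwrite("pics/w12e.png",cv2.resize(im[100:190,480:560],None,fx=8,fy=6.6,interpolation=cv2.INTER_CUBIC))
E
```

```text
(610, 167) [-0.09    0.0491  0.112 ]
(437, 548) [-0.0888 -0.0508  0.112 ]
(320, 548) [-0.1069 -0.0509  0.112 ]
(200, 167) [-0.143   0.0493  0.112 ]
(600, 488) [-0.059  -0.0388  0.103 ]
(500, 486) [-0.0749 -0.0382  0.103 ]
(560, 530) [-0.0618 -0.0522  0.103 ]
```

View pics/w12d.png

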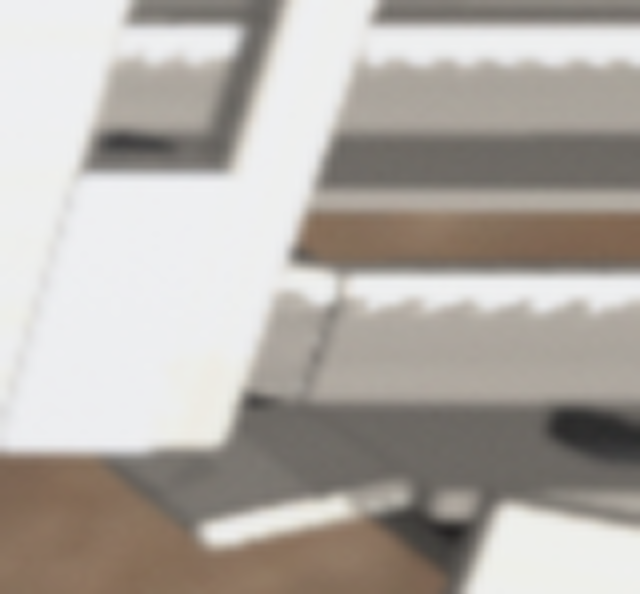

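View pics/w12e.png

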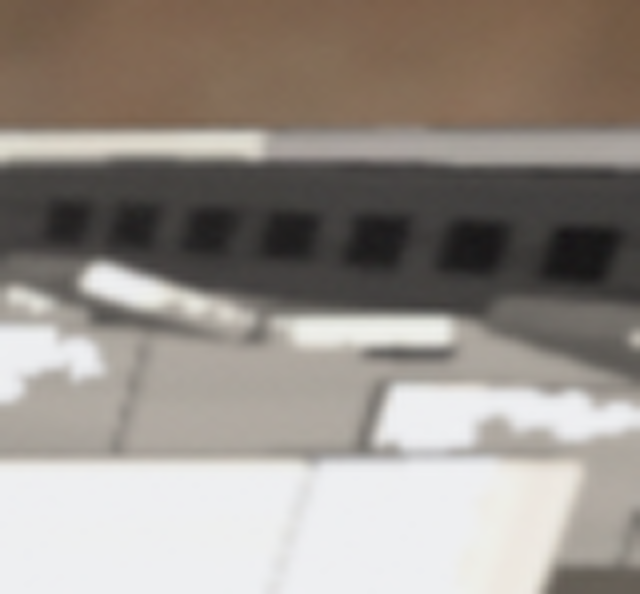

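jog_arm([
  {"xyz": [0.1,0.8,0.1],"delta_rot": [0,0,0],"fingers": 1},
  {"xyz": [0.1,1.6,0.2],"delta_rot": [0,0,0],"fingers": 1},
  {"xyz": [0.1,2.4,0.2],"delta_rot": [0.1,-0.1,0],"fingers": 1},
  {"xyz": [0.1,3.2,0.2],"delta_rot": [0.1,-0.1,0],"fingers": 1},
  {"xyz": [0.1,3.4,0.2],"delta_rot": [0.1,-0.1,0],"fingers": 1},
])

```text
clock: 12.08
tcp_pos: [0.4681, 0.1313, 0.1207]
orientation: [2.665, 1.66, 0.002]
contact_force: [-0.0, -0.3, -3.6]
grip_width: 0.0115
```

```bash
python3 - <<'E'
from ov import *
planr(-.19,0,.118)
c=imaging.camera_info("wrist");im=imaging.grab_frame("wrist");pickle.dump(c,open("c_w13.pkl","wb"));cv2.imwrite("pics/w13.png",im)
cv2.imwrite("pics/w13d.png",cv2.resize(im[90:350,400:560],None,fx=4,fy=2.3,interpolation=cv2.INTER_CUBIC))
im=imaging.grab_frame("top");cv2.imwrite("pics/t13.png",cv2.resize(im[125:245,115:235],None,fx=5,fy=5,interpolation=cv2.INTER_CUBIC))
E
```

```text
rack frame now: x -0.1982 y -0.0005
shift [0.06 0.82 0.27] turn [ 0.11 -0.03 -0.11] | t 12.08 pos [0.4681 0.1313 0.1207] yaw -26.16 F [-0.  -0.3 -3.6] M [0.04 0.13 0.01] q [-0.76  0.34  0.43  2.12 -0.21  0.72 -0.65] w 0.0115
```

View pics/w13d.png

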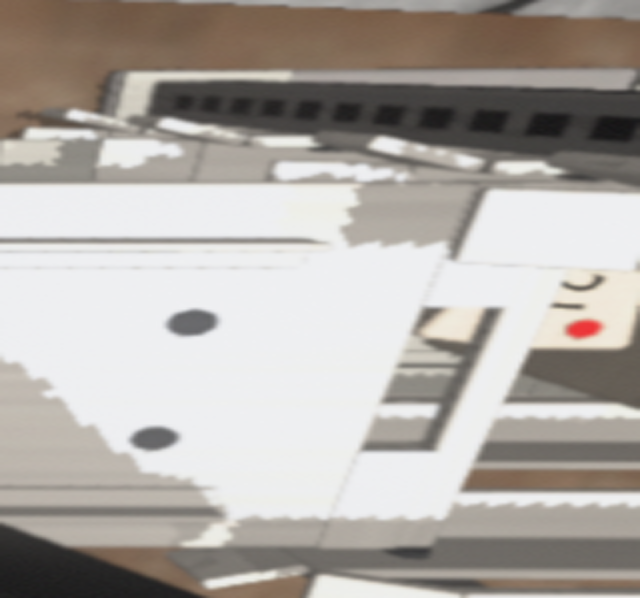

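View pics/t13.png

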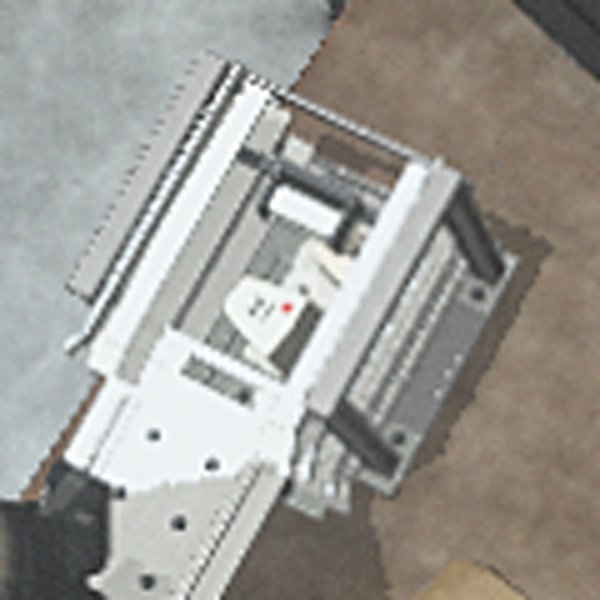

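jog_arm([
  {"xyz": [0.0,0.1,0.05],"delta_rot": [0.1,0,0],"fingers": 1},
  {"xyz": [0.0,0.3,0.1],"delta_rot": [0.1,0,0],"fingers": 1},
  {"xyz": [0.0,0.4,0.15],"delta_rot": [0.1,0,0],"fingers": 1},
  {"xyz": [0.0,0.5,0.2],"delta_rot": [0.1,0,0],"fingers": 1},
  {"xyz": [0.0,0.5,0.2],"delta_rot": [0.1,0,0],"fingers": 1},
])

```text
clock: 12.6
tcp_pos: [0.4714, 0.1295, 0.1184]
orientation: [-2.666, -1.661, 0.001]
contact_force: [-0.5, -0.1, -2.8]
grip_width: 0.0111
```

```bash
python3 - <<'E'
from h import *
planr(-.19,0,.118)
E
```

```text
rack frame now: x -0.1945 y -0.0007
shift [0.07 0.45 0.04] turn [-0.05 -0.   -0.09] | t 12.6 pos [0.4714 0.1295 0.1184] yaw -26.14 F [-0.5 -0.1 -2.8] M [ 0.09  0.14 -0.03] q [-0.75  0.35  0.43  2.12 -0.21  0.72 -0.64] w 0.0111
```

jog_arm([
  {"xyz": [0.05,0,0.05],"delta_rot": [-0.2,0,-0.1],"fingers": 1},
  {"xyz": [0.05,0,0.1],"delta_rot": [-0.2,0,-0.1],"fingers": 1},
  {"xyz": [0.05,0,0.1],"delta_rot": [-0.2,0,-0.1],"fingers": 1},
  {"xyz": [0.05,0,0.15],"delta_rot": [-0.2,0,-0.1],"fingers": 1},
  {"xyz": [0.05,0,0.15],"delta_rot": [-0.2,0,-0.1],"fingers": 1},
])

```text
clock: 13.02
tcp_pos: [0.4715, 0.13, 0.1169]
orientation: [2.663, 1.663, 0.002]
contact_force: [-1.5, -0.8, -1.1]
grip_width: 0.0112
```

```bash
python3 - <<'E'
from h import *
planr(-.19,0,.118)
E
```

```text
rack frame now: x -0.1946 y -0.0002
shift [ 0.02  0.46 -0.1 ] turn [ 0.14 -0.01  0.02] | t 13.02 pos [0.4715 0.13   0.1169] yaw -26.03 F [-1.5 -0.8 -1.1] M [ 0.07  0.16 -0.03] q [-0.75  0.35  0.42  2.12 -0.21  0.71 -0.64] w 0.0112
```

jog_arm([
  {"xyz": [0,0,0.05],"delta_rot": [0,0,0],"fingers": 1},
  {"xyz": [0,0,0.05],"delta_rot": [0,0,0],"fingers": 1},
  {"xyz": [0,0,0.1],"delta_rot": [0,0,0],"fingers": 1},
  {"xyz": [0,0,0.1],"delta_rot": [0,0,0],"fingers": 1},
  {"xyz": [0,0,0.1],"delta_rot": [0,0,0],"fingers": 1},
])

```text
clock: 13.43
tcp_pos: [0.4716, 0.1302, 0.1162]
orientation: [2.663, 1.663, 0.003]
contact_force: [-3.7, 1.3, 3.7]
grip_width: 0.0112
```

```bash
python3 - <<'E'
from h import *
planr(-.19,0,.118)
E
```

```text
rack frame now: x -0.1946 y 0.0000
shift [-0.    0.46 -0.18] turn [ 0.14 -0.03  0.02] | t 13.43 pos [0.4716 0.1302 0.1162] yaw -26.03 F [-3.7  1.3  3.7] M [-0.09  0.22 -0.12] q [-0.75  0.35  0.42  2.12 -0.21  0.71 -0.64] w 0.0112
```

```bash
python3 - <<'E'
from ov import *
c=pickle.load(open("c_w3.pkl","rb"))
a=np.radians(RY)
def rk(P): 
    t=P[:2]-RO; return np.array([np.cos(a)*t[0]+np.sin(a)*t[1],-np.sin(a)*t[0]+np.cos(a)*t[1],P[2]])
un=lambda p:((p[0]+.5)/3.6-.5+260,(p[1]+.5)/3.4-.5+75)
for p in [(438,290),(465,290),(488,290),(520,290)]:
    for z in (.11,.118): print(p,rk(onz("wrist",un(p),z,c)).round(4))
E
```

```text
(438, 290) [ 0.0201 -0.0012  0.11  ]
(438, 290) [ 0.0173 -0.      0.118 ]
(465, 290) [ 0.0283 -0.0013  0.11  ]
(465, 290) [ 2.53e-02 -1.00e-04  1.18e-01]
(488, 290) [ 0.0352 -0.0014  0.11  ]
(488, 290) [ 0.0321 -0.0002  0.118 ]
(520, 290) [ 0.0449 -0.0016  0.11  ]
(520, 290) [ 0.0415 -0.0004  0.118 ]
```

jog_arm([
  {"xyz": [0,0,-0.05],"delta_rot": [0,0,0],"fingers": 1},
  {"xyz": [0,0.5,-0.05],"delta_rot": [0,0,0],"fingers": 1},
  {"xyz": [0,1,-0.05],"delta_rot": [0,0,0],"fingers": 1},
  {"xyz": [0,1.5,-0.05],"delta_rot": [0,0,0],"fingers": 1},
  {"xyz": [0,2,-0.05],"delta_rot": [0,0,0],"fingers": 1},
])

```text
clock: 13.85
tcp_pos: [0.4902, 0.1211, 0.1167]
orientation: [2.663, 1.663, 0.003]
contact_force: [-2.0, 1.6, 1.0]
grip_width: 0.0112
```

```bash
python3 - <<'E'
from h import *
planr(-.15,0,.1167)
E
```

```text
rack frame now: x -0.1739 y 0.0001
shift [-0.01  2.39  0.01] turn [ 0.15 -0.03  0.02] | t 13.85 pos [0.4902 0.1211 0.1167] yaw -26.03 F [-2.   1.6  1. ] M [0.09 0.25 0.06] q [-0.71  0.37  0.42  2.09 -0.22  0.73 -0.6 ] w 0.0112
```

jog_arm([
  {"xyz": [0,0.7,0],"delta_rot": [0,0,0],"fingers": 1},
  {"xyz": [0,1.4,0],"delta_rot": [0,0,0],"fingers": 1},
  {"xyz": [0,2.1,0],"delta_rot": [0,0,0],"fingers": 1},
  {"xyz": [0,2.8,0],"delta_rot": [0,0,0],"fingers": 1},
  {"xyz": [0,3.2,0],"delta_rot": [0,0,0],"fingers": 1},
])

```text
clock: 14.27
tcp_pos: [0.5201, 0.1065, 0.1169]
orientation: [2.663, 1.662, 0.004]
contact_force: [-2.8, 2.2, 2.4]
grip_width: 0.0113
```

```bash
python3 - <<'E'
from h import *
planr(-.13,0,.1167)
im=imaging.grab_frame("wrist");cv2.imwrite("pics/w14.png",im)
im=imaging.grab_frame("top");cv2.imwrite("pics/t14.png",cv2.resize(im[125:245,115:235],None,fx=5,fy=5,interpolation=cv2.INTER_CUBIC))
E
```

```text
rack frame now: x -0.1406 y 0.0000
shift [-0.    1.06  0.02] turn [ 0.19 -0.04 -0.02] | t 14.27 pos [0.5201 0.1065 0.1169] yaw -26.07 F [-2.8  2.2  2.4] M [ 0.2   0.44 -0.02] q [-0.66  0.41  0.42  2.03 -0.24  0.75 -0.55] w 0.0113
```

View pics/w14.png

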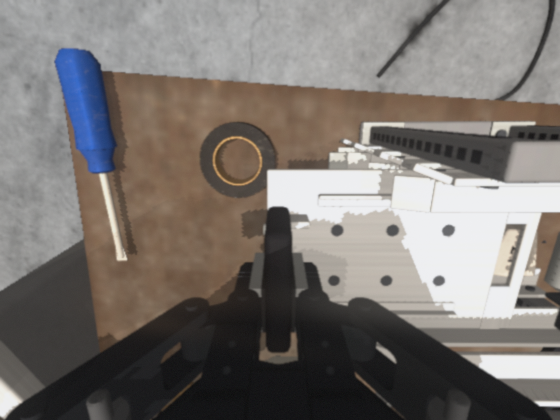

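View pics/t14.png

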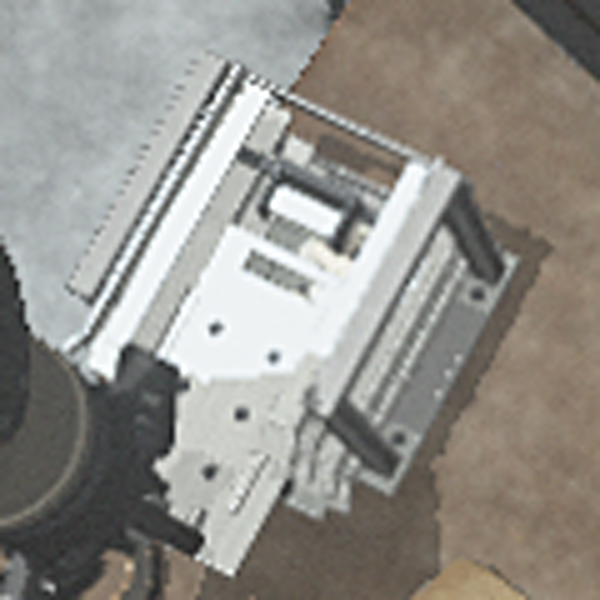

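jog_arm([
  {"xyz": [0,0.2,-0.03],"delta_rot": [0,0,0],"fingers": 1},
  {"xyz": [0,0.4,-0.03],"delta_rot": [0,0,0],"fingers": 1},
  {"xyz": [0,0.6,-0.03],"delta_rot": [0,0,0],"fingers": 1},
  {"xyz": [0,0.8,-0.03],"delta_rot": [0,0,0],"fingers": 1},
  {"xyz": [0,1,-0.03],"delta_rot": [0,0,0],"fingers": 1},
])

```text
clock: 14.78
tcp_pos: [0.5292, 0.1018, 0.117]
orientation: [2.663, 1.661, 0.004]
contact_force: [-1.1, 0.9, -2.9]
grip_width: 0.0112
```

```bash
cat >> h.py <<'E'
def st():
    o=r.get_obs();a=np.radians(RY);t=o["tcp_pos"][:2]-RO;f=o["contact_force"]
    print("x %.4f y %.4f z %.4f Fx %.1f Fy %.1f Fz %.1f w %.4f t %.2f"%(np.cos(a)*t[0]+np.sin(a)*t[1],-np.sin(a)*t[0]+np.cos(a)*t[1],o["tcp_pos"][2],np.cos(a)*f[0]+np.sin(a)*f[1],-np.sin(a)*f[0]+np.cos(a)*f[1],f[2],o["grip_width"],o["clock"]))
E
python3 -c "
from h import *
st();imaging.grab_frame('top');st()"
```

```text
x -0.1303 y -0.0002 z 0.1170 Fx -1.4 Fy 0.3 Fz -2.9 w 0.0112 t 14.78
x -0.1298 y -0.0002 z 0.1171 Fx 1.6 Fy 0.4 Fz -3.7 w 0.0116 t 14.83
```

jog_arm([
  {"xyz": [0,0.1,0.05],"delta_rot": [0,0,0],"fingers": 1},
  {"xyz": [0,0.2,0.05],"delta_rot": [0,0,0],"fingers": 1},
  {"xyz": [0,0.3,0.05],"delta_rot": [0,0,0],"fingers": 1},
  {"xyz": [0,0.4,0.05],"delta_rot": [0,0,0],"fingers": 1},
  {"xyz": [0,0.5,0.05],"delta_rot": [0,0,0],"fingers": 1},
])

```text
clock: 15.25
tcp_pos: [0.5318, 0.1008, 0.1169]
orientation: [-2.664, -1.663, 0.0]
contact_force: [-12.1, 4.3, 13.0]
grip_width: 0.0113
```

```bash
python3 -c "
from h import *
st();imaging.grab_frame('top');st()"
```

```text
x -0.1276 y 0.0000 z 0.1169 Fx -12.8 Fy -1.4 Fz 13.0 w 0.0113 t 15.25
x -0.1273 y 0.0001 z 0.1170 Fx -11.3 Fy -1.2 Fz 11.1 w 0.0115 t 15.30
```

```bash
python3 - <<'E'
from h import *
planr(-.12,0,.1167)
c=imaging.camera_info("wrist");im=imaging.grab_frame("wrist");cv2.imwrite("pics/w15.png",im)
cv2.imwrite("pics/w15c.png",cv2.resize(im[150:400,360:560],None,fx=3.9,fy=2.3,interpolation=cv2.INTER_CUBIC))
im=imaging.grab_frame("top");cv2.imwrite("pics/t15.png",cv2.resize(im[140:200,155:205],None,fx=10,fy=9.5,interpolation=cv2.INTER_CUBIC))
st()
E
```

```text
rack frame now: x -0.1273 y 0.0001
shift [-0.01  0.73  0.03] turn [-0.01 -0.02 -0.01] | t 15.3 pos [0.5321 0.1007 0.117 ] yaw -26.06 F [-10.6   3.9  11.1] M [ 0.69  1.99 -0.1 ] q [-0.64  0.43  0.42  2.   -0.25  0.76 -0.52] w 0.0115
x -0.1273 y 0.0001 z 0.1169 Fx -11.3 Fy -1.8 Fz 10.2 w 0.0110 t 15.40
```

View pics/w15c.png

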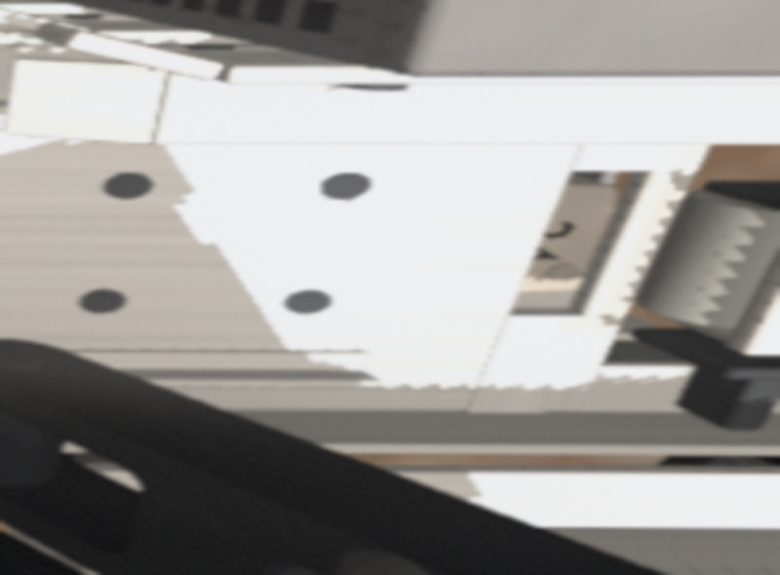

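View pics/t15.png

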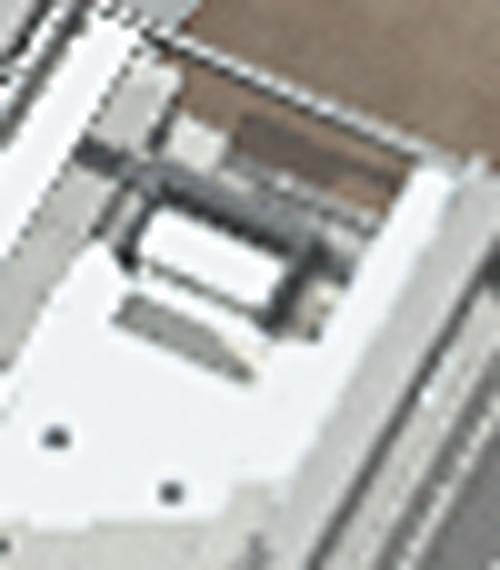

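jog_arm([
  {"xyz": [0,0,-0.04],"delta_rot": [-0.15,0,0],"fingers": 1},
  {"xyz": [0,0.05,-0.04],"delta_rot": [-0.15,0,0],"fingers": 1},
  {"xyz": [0,0.1,-0.04],"delta_rot": [-0.15,0,0],"fingers": 1},
  {"xyz": [0,0.15,-0.04],"delta_rot": [-0.15,0,0],"fingers": 1},
  {"xyz": [0,0.15,-0.04],"delta_rot": [-0.15,0,0],"fingers": 1},
])

```text
clock: 15.82
tcp_pos: [0.5324, 0.1004, 0.117]
orientation: [2.664, 1.664, -0.0]
contact_force: [-5.2, 2.3, 2.1]
grip_width: 0.0113
```

```bash
python3 -c "
from h import *
planr(-.12,0,.1167);st()"
```

```text
rack frame now: x -0.1269 y 0.0000
shift [-0.    0.69  0.03] turn [0.02 0.02 0.02] | t 15.82 pos [0.5324 0.1004 0.117 ] yaw -26.03 F [-5.2  2.3  2.1] M [ 0.44  1.08 -0.05] q [-0.64  0.43  0.42  2.   -0.25  0.76 -0.52] w 0.0113
x -0.1269 y 0.0000 z 0.1170 Fx -5.7 Fy -0.3 Fz 2.1 w 0.0113 t 15.82
```

jog_arm([
  {"xyz": [0,0.1,-0.02],"delta_rot": [-0.1,0,0],"fingers": 1},
  {"xyz": [0,0.15,-0.03],"delta_rot": [-0.1,0,0],"fingers": 1},
  {"xyz": [0,0.2,-0.03],"delta_rot": [-0.1,0,0],"fingers": 1},
  {"xyz": [0,0.25,-0.03],"delta_rot": [-0.1,0,0],"fingers": 1},
  {"xyz": [0,0.3,-0.03],"delta_rot": [-0.1,0,0],"fingers": 1},
])

```text
clock: 16.23
tcp_pos: [0.5343, 0.0994, 0.117]
orientation: [2.664, 1.664, -0.001]
contact_force: [-4.3, 1.8, 1.9]
grip_width: 0.0109
```

```bash
python3 -c "
from h import *
planr(-.12,0,.1167);st()"
```

```text
rack frame now: x -0.1247 y -0.0001
shift [0.01 0.47 0.03] turn [0.03 0.05 0.04] | t 16.23 pos [0.5343 0.0994 0.117 ] yaw -26.01 F [-4.3  1.8  1.9] M [ 0.37  0.88 -0.01] q [-0.63  0.43  0.42  2.   -0.25  0.77 -0.52] w 0.0109
x -0.1247 y -0.0001 z 0.1170 Fx -4.7 Fy -0.3 Fz 1.9 w 0.0109 t 16.23
```

jog_arm([
  {"xyz": [0,0.1,-0.01],"delta_rot": [-0.1,0,0],"fingers": 1},
  {"xyz": [0,0.2,-0.02],"delta_rot": [-0.1,0,0],"fingers": 1},
  {"xyz": [0,0.3,-0.02],"delta_rot": [-0.1,0,0],"fingers": 1},
  {"xyz": [0,0.4,-0.02],"delta_rot": [-0.1,0,0],"fingers": 1},
  {"xyz": [0,0.5,-0.02],"delta_rot": [-0.1,0,0],"fingers": 1},
])

```text
clock: 16.65
tcp_pos: [0.5389, 0.097, 0.1171]
orientation: [2.662, 1.663, 0.0]
contact_force: [-0.7, 1.4, -1.6]
grip_width: 0.0113
```

```bash
python3 -c "
from h import *
planr(-.12,0,.1167);st()"
```

```text
rack frame now: x -0.1195 y -0.0002
shift [ 0.02 -0.05  0.04] turn [0.14 0.07 0.03] | t 16.65 pos [0.5389 0.097  0.1171] yaw -26.02 F [-0.7  1.4 -1.6] M [ 0.34  0.48 -0.  ] q [-0.63  0.44  0.42  1.99 -0.25  0.77 -0.51] w 0.0113
x -0.1195 y -0.0002 z 0.1171 Fx -1.2 Fy 0.9 Fz -1.6 w 0.0113 t 16.65
```

jog_arm([
  {"xyz": [0,0.1,0.02],"delta_rot": [0,0,0],"fingers": 1},
  {"xyz": [0,0.2,0.02],"delta_rot": [0,0,0],"fingers": 1},
  {"xyz": [0,0.3,0.02],"delta_rot": [0,0,0],"fingers": 1},
  {"xyz": [0,0.4,0.02],"delta_rot": [0,0,0],"fingers": 1},
  {"xyz": [0,0.5,0.02],"delta_rot": [0,0,0],"fingers": 1},
])

```text
clock: 17.07
tcp_pos: [0.5435, 0.0949, 0.117]
orientation: [2.663, 1.663, 0.0]
contact_force: [-3.8, 1.7, 2.0]
grip_width: 0.011
```

```bash
python3 -c "
from h import *
planr(-.12,0,.1167);st()"
```

```text
rack frame now: x -0.1145 y -0.0001
shift [ 0.01 -0.55  0.03] turn [0.12 0.06 0.03] | t 17.07 pos [0.5435 0.0949 0.117 ] yaw -26.02 F [-3.8  1.7  2. ] M [ 0.37  0.96 -0.06] q [-0.62  0.44  0.42  1.98 -0.25  0.77 -0.51] w 0.011
x -0.1145 y -0.0001 z 0.1170 Fx -4.2 Fy -0.1 Fz 2.0 w 0.0110 t 17.07
```

jog_arm([
  {"xyz": [0,0.05,-0.01],"delta_rot": [0,0,0],"fingers": 1},
  {"xyz": [0,0.1,-0.02],"delta_rot": [0,0,0],"fingers": 1},
  {"xyz": [0,0.15,-0.02],"delta_rot": [0,0,0],"fingers": 1},
  {"xyz": [0,0.2,-0.02],"delta_rot": [0,0,0],"fingers": 1},
  {"xyz": [0,0.25,-0.02],"delta_rot": [0,0,0],"fingers": 1},
])

```text
clock: 17.48
tcp_pos: [0.546, 0.0936, 0.1171]
orientation: [2.662, 1.663, 0.001]
contact_force: [0.3, -0.1, -3.0]
grip_width: 0.0112
```

```bash
python3 - <<'E'
from h import *
planr(-.12,0,.1167);st()
im=imaging.grab_frame("wrist");cv2.imwrite("pics/w16.png",im)
cv2.imwrite("pics/w16c.png",cv2.resize(im[150:400,360:560],None,fx=3.9,fy=2.3,interpolation=cv2.INTER_CUBIC))
E
```

```text
rack frame now: x -0.1116 y -0.0002
shift [ 0.02 -0.84  0.04] turn [0.15 0.06 0.03] | t 17.48 pos [0.546  0.0936 0.1171] yaw -26.02 F [ 0.3 -0.1 -3. ] M [0.08 0.18 0.02] q [-0.61  0.44  0.42  1.97 -0.25  0.77 -0.5 ] w 0.0112
x -0.1116 y -0.0002 z 0.1171 Fx 0.3 Fy 0.0 Fz -3.0 w 0.0112 t 17.48
```

View pics/w16c.png

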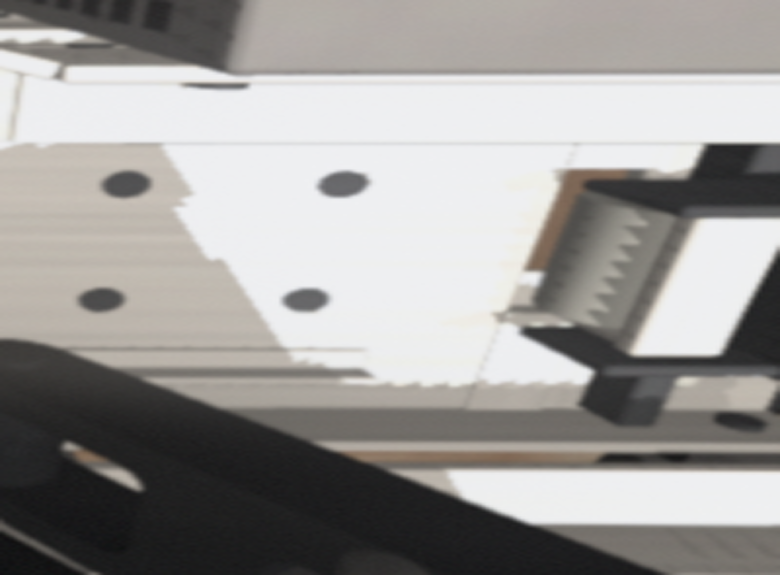

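jog_arm([
  {"xyz": [0,0.03,0],"delta_rot": [0,0,0],"fingers": 1},
  {"xyz": [0,0.06,0],"delta_rot": [0,0,0],"fingers": 1},
  {"xyz": [0,0.09,0],"delta_rot": [0,0,0],"fingers": 1},
  {"xyz": [0,0.12,0],"delta_rot": [0,0,0],"fingers": 1},
  {"xyz": [0,0.15,0],"delta_rot": [0,0,0],"fingers": 1},
])

```text
clock: 17.95
tcp_pos: [0.5471, 0.093, 0.1171]
orientation: [2.663, 1.663, 0.0]
contact_force: [-2.1, 0.8, -1.7]
grip_width: 0.0115
```

```bash
python3 -c "
from h import *
planr(-.12,0,.1167);st()"
```

```text
rack frame now: x -0.1104 y -0.0002
shift [ 0.02 -0.96  0.04] turn [0.12 0.07 0.03] | t 17.95 pos [0.5471 0.093  0.1171] yaw -26.02 F [-2.1  0.8 -1.7] M [0.26 0.48 0.03] q [-0.61  0.45  0.42  1.97 -0.25  0.78 -0.5 ] w 0.0115
x -0.1104 y -0.0002 z 0.1171 Fx -2.2 Fy -0.2 Fz -1.7 w 0.0115 t 17.95
```

jog_arm([
  {"xyz": [0,0.05,0],"delta_rot": [0,0,0],"fingers": 1},
  {"xyz": [0,0.08,0],"delta_rot": [0,0,0],"fingers": 1},
  {"xyz": [0,0.11,0],"delta_rot": [0,0,0],"fingers": 1},
  {"xyz": [0,0.14,0],"delta_rot": [0,0,0],"fingers": 1},
  {"xyz": [0,0.14,0],"delta_rot": [0,0,0],"fingers": 1},
])

```text
clock: 18.37
tcp_pos: [0.5471, 0.0931, 0.1171]
orientation: [2.664, 1.665, -0.003]
contact_force: [-6.3, 1.7, 1.0]
grip_width: 0.0115
```

```bash
python3 -c "
from h import *
planr(-.12,0,.1167);st()"
```

```text
rack frame now: x -0.1104 y -0.0001
shift [ 0.02 -0.96  0.04] turn [-0.03  0.09  0.06] | t 18.37 pos [0.5471 0.0931 0.1171] yaw -25.99 F [-6.3  1.7  1. ] M [0.45 1.15 0.03] q [-0.61  0.45  0.42  1.97 -0.25  0.78 -0.5 ] w 0.0115
x -0.1104 y -0.0001 z 0.1171 Fx -6.4 Fy -1.3 Fz 1.0 w 0.0115 t 18.37
```

jog_arm([
  {"xyz": [0,0.1,-0.02],"delta_rot": [-0.1,0,0],"fingers": 1},
  {"xyz": [0,0.15,-0.02],"delta_rot": [-0.1,0,0],"fingers": 1},
  {"xyz": [0,0.18,-0.02],"delta_rot": [-0.1,0,0],"fingers": 1},
  {"xyz": [0,0.2,-0.02],"delta_rot": [-0.1,0,0],"fingers": 1},
  {"xyz": [0,0.2,-0.02],"delta_rot": [-0.1,0,0],"fingers": 1},
])

```text
clock: 18.78
tcp_pos: [0.547, 0.093, 0.117]
orientation: [-2.663, -1.665, 0.006]
contact_force: [-8.0, 2.9, 2.8]
grip_width: 0.0113
```

```bash
python3 - <<'E'
from h import *
planr(-.12,0,.1167);st()
im=imaging.grab_frame("wrist");cv2.imwrite("pics/w17.png",im)
cv2.imwrite("pics/w17c.png",cv2.resize(im[150:400,360:560],None,fx=3.9,fy=2.3,interpolation=cv2.INTER_CUBIC))
im=imaging.grab_frame("top");cv2.imwrite("pics/t17.png",cv2.resize(im[140:200,155:205],None,fx=10,fy=9.5,interpolation=cv2.INTER_CUBIC))
E
```

```text
rack frame now: x -0.1105 y -0.0002
shift [ 0.02 -0.95  0.03] turn [-0.15  0.14  0.1 ] | t 18.78 pos [0.547 0.093 0.117] yaw -25.95 F [-8.   2.9  2.8] M [ 0.6   1.43 -0.08] q [-0.61  0.45  0.42  1.97 -0.25  0.78 -0.5 ] w 0.0113
x -0.1105 y -0.0002 z 0.1170 Fx -8.5 Fy -1.0 Fz 2.8 w 0.0113 t 18.78
```

View pics/w17c.png

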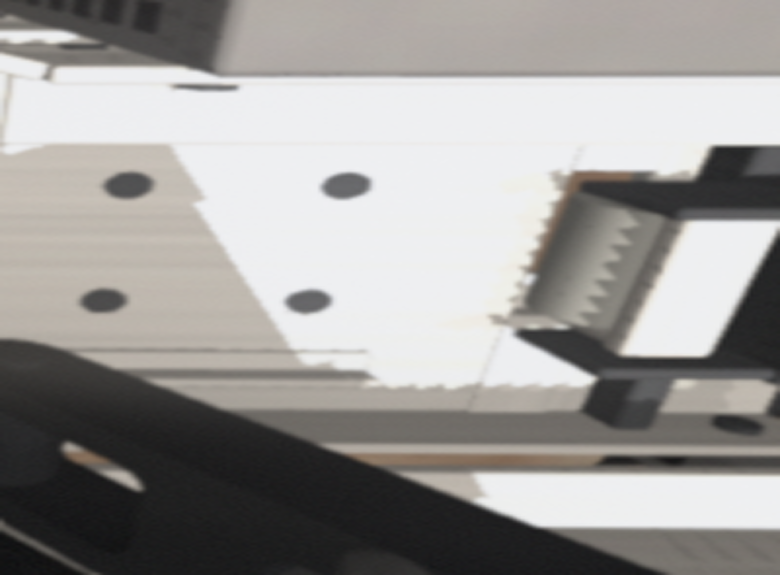

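View pics/t17.png

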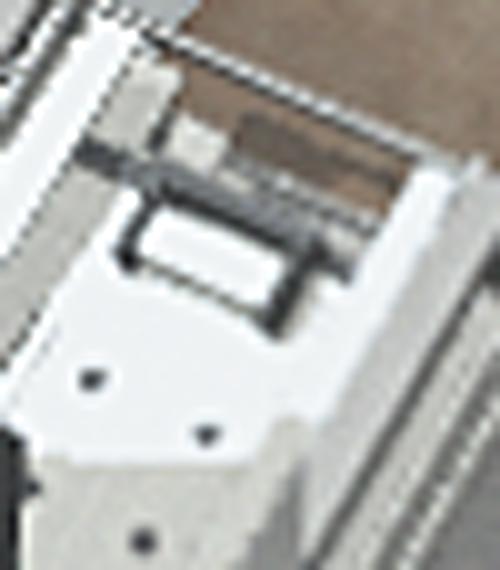

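jog_arm([
  {"xyz": [0,0,0.02],"delta_rot": [0,0,0],"fingers": 1},
  {"xyz": [0,0,0.02],"delta_rot": [0,0,0],"fingers": 1},
  {"xyz": [0,0,0.02],"delta_rot": [0,0,0],"fingers": 1},
  {"xyz": [0,0,0.02],"delta_rot": [0,0,0],"fingers": 1},
  {"xyz": [0,0,0.02],"delta_rot": [0,0,0],"fingers": 1},
])

```text
clock: 19.3
tcp_pos: [0.5471, 0.0931, 0.117]
orientation: [-2.663, -1.665, 0.005]
contact_force: [-5.4, -0.1, 2.5]
grip_width: 0.0111
```

```bash
python3 -c "
from h import *
st()"
```

```text
x -0.1105 y -0.0002 z 0.1170 Fx -4.8 Fy -2.4 Fz 2.5 w 0.0111 t 19.30
```

jog_arm([
  {"xyz": [0,0,0],"delta_rot": [0,0,0],"fingers": 0.8},
  {"xyz": [0,0,0],"delta_rot": [0,0,0],"fingers": 0.7},
  {"xyz": [0,0,0],"delta_rot": [0,0,0],"fingers": 0.6},
  {"xyz": [0,0,0],"delta_rot": [0,0,0],"fingers": 0.6},
  {"xyz": [0,0,0],"delta_rot": [0,0,0],"fingers": 0.6},
], grip_force=20)

```text
clock: 19.72
tcp_pos: [0.5474, 0.093, 0.1171]
orientation: [-2.663, -1.665, 0.004]
contact_force: [0.1, 0.2, -0.6]
grip_width: 0.034
```

```bash
python3 - <<'E'
from h import *
st()
im=imaging.grab_frame("wrist");cv2.imwrite("pics/w18.png",im)
E
```

```text
x -0.1101 y -0.0001 z 0.1171 Fx -0.0 Fy 0.2 Fz -0.6 w 0.0340 t 19.72
```

View pics/w18.png

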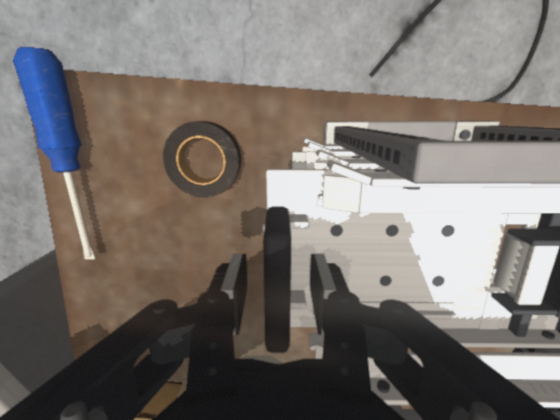

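jog_arm([
  {"xyz": [0,0,-1.5],"delta_rot": [0,0,0],"fingers": 0.6},
  {"xyz": [0,0,-4],"delta_rot": [0,0,0],"fingers": 0.6},
  {"xyz": [0,0,-8],"delta_rot": [0,0,0],"fingers": 0.6},
  {"xyz": [0,0,-12],"delta_rot": [0,0,0],"fingers": 0.6},
  {"xyz": [0,0,-16],"delta_rot": [0,0,0],"fingers": 0.6},
])

```text
clock: 20.18
tcp_pos: [0.5474, 0.0928, 0.2787]
orientation: [-2.663, -1.665, 0.006]
contact_force: [0.7, 1.2, -0.4]
grip_width: 0.0342
```

jog_arm([
  {"xyz": [0,0,0],"delta_rot": [0,0,0],"fingers": 0.6},
  {"xyz": [0,0,0],"delta_rot": [0,0,0],"fingers": 0.6},
  {"xyz": [0,0,0],"delta_rot": [0,0,0],"fingers": 0.6},
  {"xyz": [0,0,0],"delta_rot": [0,0,0],"fingers": 0.6},
  {"xyz": [0,0,0],"delta_rot": [0,0,0],"fingers": 0.6},
])

```text
clock: 20.6
tcp_pos: [0.5465, 0.0926, 0.277]
orientation: [-2.663, -1.665, 0.01]
contact_force: [-0.3, -0.1, 0.6]
grip_width: 0.0341
```

```bash
python3 - <<'E'
from h import *
st()
c=imaging.camera_info("wrist");im=imaging.grab_frame("wrist");cv2.imwrite("pics/w19.png",cv2.resize(im[60:260,250:480],None,fx=3.4,fy=2.9,interpolation=cv2.INTER_CUBIC))
im=imaging.grab_frame("side");cv2.imwrite("pics/s19.png",cv2.resize(im[95:215,225:330],None,fx=5,fy=5,interpolation=cv2.INTER_CUBIC))
# tray front edge / rear
for q in ["tray_grip","tray_rear"]:
    l=imaging.tip_of("wrist",q)
    for d in l: 
        P=onz("wrist",d["position"],.102+(.025 if q=="tray_grip" else 0),c)[:2]-RO;a=np.radians(RY)
        print(q,d["conf"],(np.cos(a)*P[0]+np.sin(a)*P[1]).round(4),(-np.sin(a)*P[0]+np.cos(a)*P[1]).round(4))
E
```

```text
x -0.1108 y -0.0008 z 0.2770 Fx -0.2 Fy -0.2 Fz 0.6 w 0.0341 t 20.60
tray_grip 0.82 -0.1066 0.0001
```

View pics/w19.png

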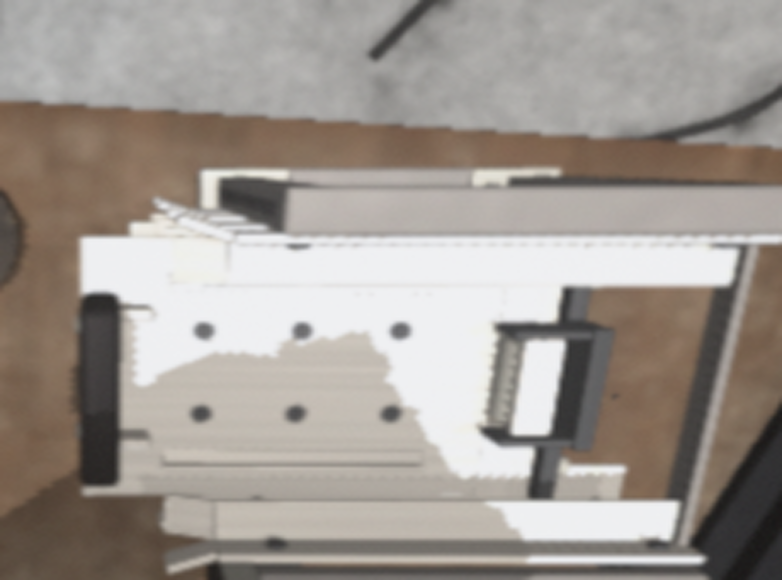

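View pics/s19.png

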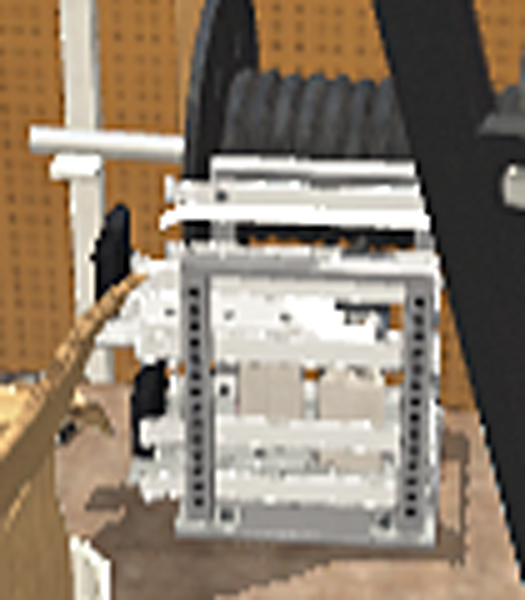

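```bash
python3 -c "
from h import *
print(r.hand_in())"
```

```text
the job is handed in; nothing more can be done
None
```

The tray is in the rack on the third pair of runners, pushed home and released, and the job is handed in at about 21 s on the clock.

- **Choice of runners:** I measured the die tops at about 78 mm above the bench and the second pair at about 52 mm, so the second pair does not clear them. The third pair's ledges came out at about 102 mm (felt when the tray touched down), so they do.
- **Insertion:** The tray went in level and rear edge first, and was set down on the ledges before it reached the roller. The roller was met about 17.5 mm before the end of travel, against the stated 17 mm or so.
- **Force:** The push at first contact with the roller was the highest, at 12.8 N along the rack with the tray pressed down harder than intended. I lifted it slightly and corrected the tilt, and the push then read about 5 N over the roller. At the stop I pushed to 8.5 N with no further movement.
- **Release and last checks:** The force fell to zero when the fingers opened, and the arm was lifted clear before hand-in. The last pictures show:
  - the tray level on the third pair, with its rear edge at the stop
  - the roller over the slot
  - both dies standing

There was no roller lift reading to check, so that it dropped into the slot is inferred from the travel, the pictures and the push falling away near home. The last network fix on the grip was about 4 mm off the arm's own reading (-106.6 mm against -110.5 mm along the rack). I took that as detector error.

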